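# Clear and cap the stripped engine cylinders

## Task

The three bare engine cylinders on the bench are going into storage. Clear whatever lies across their mouths into the blue tray, lying down inside it, then close each cylinder with the one black cover whose lip fits its bore and whose plate rests on its rim, fully down and level. Put the covers that fit none of them away in the cardboard box, and do not disturb the pistons.

Things in the scene. Friction and masses are not known exactly. Their poses are not given: they have to be found in the camera images.
- barrel_small: the small bare-metal finned engine cylinder, fixed upright on the bench: 80 mm high, round open bore 52 mm across, top rim 70 mm across outside (wall 9 mm; fins reach 90 mm across, up to 60 mm high). Origin: centre of its underside, z up; the rim is 80 mm above it.
- barrel_medium: the medium bare-metal finned engine cylinder, fixed upright on the bench: 80 mm high, round open bore 64 mm across, top rim 82 mm across outside (wall 9 mm; fins reach 102 mm across, up to 60 mm high). Origin: centre of its underside, z up; the rim is 80 mm above it.
- barrel_large: the large bare-metal finned engine cylinder, fixed upright on the bench: 80 mm high, round open bore 76 mm across, top rim 94 mm across outside (wall 9 mm; fins reach 114 mm across, up to 60 mm high). Origin: centre of its underside, z up; the rim is 80 mm above it.
- cover_50: black plastic blanking cover, plate 50 mm across and 6 mm thick, lip 32 mm across and 8 mm deep below, round knob 26 mm across and 36 mm high on top (50 mm in all), 40 to 180 g; stands on its lip on the bench. Origin: centre of the lip's underside; z along the knob. When it fits and is seated, its plate lies on the rim and its origin is 72 mm above the barrel's.
- cover_62: black plastic blanking cover, plate 62 mm across and 6 mm thick, lip 44 mm across and 8 mm deep below, round knob 26 mm across and 36 mm high on top (50 mm in all), 40 to 180 g; stands on its lip on the bench. Origin: centre of the lip's underside; z along the knob. When it fits and is seated, its plate lies on the rim and its origin is 72 mm above the barrel's.
- cover_74: black plastic blanking cover, plate 74 mm across and 6 mm thick, lip 56 mm across and 8 mm deep below, round knob 26 mm across and 36 mm high on top (50 mm in all), 40 to 180 g; stands on its lip on the bench. Origin: centre of the lip's underside; z along the knob. When it fits and is seated, its plate lies on the rim and its origin is 72 mm above the barrel's.
- cover_86: black plastic blanking cover, plate 86 mm across and 6 mm thick, lip 68 mm across and 8 mm deep below, round knob 26 mm across and 36 mm high on top (50 mm in all), 40 to 180 g; stands on its lip on the bench. Origin: centre of the lip's underside; z along the knob. When it fits and is seated, its plate lies on the rim and its origin is 72 mm above the barrel's.
- cover_98: black plastic blanking cover, plate 98 mm across and 6 mm thick, lip 80 mm across and 8 mm deep below, round knob 26 mm across and 36 mm high on top (50 mm in all), 40 to 180 g; stands on its lip on the bench. Origin: centre of the lip's underside; z along the knob. When it fits and is seated, its plate lies on the rim and its origin is 72 mm above the barrel's.
- conrod: steel connecting rod 160 mm long and 18 mm thick, beam 20 mm wide, round big end 56 mm across (centre at x = -56 mm), round small end 28 mm across (x = +62 mm), 0.2 to 0.4 kg. Origin: centre of its underside, at the place to grip; x along its length, z through its thickness. May be absent. When present it lies flat across the mouth of a barrel, underside 80 mm above the bench.
- ratchet: ratchet handle 188 mm long and 18 mm thick, black grip 22 mm wide from x = -90 to +30 mm, round steel head 36 mm across at x = +80 mm, 0.2 to 0.4 kg. Origin: centre of its underside, at the place to grip; x along its length, z through its thickness. May be absent. When present it lies flat across the mouth of a barrel, underside 80 mm above the bench.
- spanner: steel spanner 183 mm long and 16 mm thick, shank 16 mm wide, ring end 32 mm across at x = -74 mm, open jaw 34 mm wide at x = +93 mm, 0.17 to 0.33 kg. Origin: centre of its underside, at the place to grip; x along its length, z through its thickness. May be absent. When present it lies flat across the mouth of a barrel, underside 80 mm above the bench.
- tray: empty open blue plastic tray fixed on the bench, outside 210 mm along its x and 260 mm along its y, walls 40 mm high and 5 mm thick, floor 5 mm thick. Origin: centre of its underside, z up.
- carton: empty open low cardboard box fixed on the bench, outside 200 mm along its x and 130 mm along its y, walls 45 mm high and 4 mm thick, floor 4 mm thick. Origin: centre of its underside, z up.
- piston_a: bright piston 48 mm across, 42 mm high, standing loose on the bench; not part of the job. Origin: centre of its underside.
- piston_b: bright piston 56 mm across, 46 mm high, standing loose on the bench; not part of the job. Origin: centre of its underside.
There are look-alikes about, which are no part of the job. Leave any purple look-alike of the conrod alone.

How it is judged:
By the outcome, as a careful person would: the job done as asked, in the order asked, and still so for the second after the job is handed in, with the robot touching nothing.
Of conrod, ratchet, spanner only 2 to 3 are there at a start; the rules pass over those that are not, and their reading is None.
At some moment in a run one of cover_50, cover_62, cover_74, cover_86, cover_98 may be knocked a few centimetres aside while the robot is not near it.
Once in a run the grip may slacken for a moment while it holds something.
It also fails if it takes over 192 s, if anything falls off the work surface, if the arm or the gripper's body presses on something with over 40 N, if the wrist force passes 120 N, or if a joint passes its speed limit or range.

## Robot

A 7-joint arm with a two-finger parallel gripper is mounted at the origin on the work surface. World frame = base frame: x ahead of the robot, y to its left, z up, the work surface at z = 0. Lengths are in mm, angles in rad, forces in N, time in s.
With the tool pointing down it reaches from about 350 to 900 mm from the base axis. Payload 19.9 kg.
Tool frame: the origin (TCP) lies midway between the tips of the shut fingers; the grasp point (between the pads) lies 19 mm behind it (r.pinch_z is the distance from the TCP to the grasp point, in mm); z points along the fingers, x is the direction in which the jaws open and shut, and the axes are right-handed (so a half turn about z gives the same grasp; the last joint's range is limited). The gripper opens to 85 mm and grips with 20 to 120 N. Pads are 22 mm wide; open, the fingers measure 114 mm over their backs; the gripper's body (76 mm by 85 mm) begins 54 mm behind the grasp point. The pads swing forward as they close: fully open they stand 13 mm farther back than shut.
Start: joints at [-1.3, 0.417, -0.01, 1.614, 0.005, 1.111, -0.053], TCP at [191.722, 594.848, 231.26] pointing down, gripper open.
Joint ranges: [-2.81, 2.81], [-0.39, 2.02], [-1.27, 1.25], [0.06, 2.57], [-1.19, 4.33], [0.19, 2], [-2.82, 2.82]. Speed limits (rad/s): [1.89, 1.89, 2.39, 2.39, 3.01, 3.01, 3.01].

## Interface

Orientations are given as a 3x3 rotation matrix whose columns are the frame's x, y, z axes.
In Python, from station import r, vision, ticket, nets gives the robot as it stands.
- The arm moves only by the tool play_rows, never from a script. Its arguments are lists of equal length, an entry for each row: "hand": the opening, from 0 (shut) to 1 (fully open); "xyz": the shift along the tool's x, y, z in cm, a list of three; "twist": the turn about the tool's z in degrees. In form: {"hand": [hand, ...], "xyz": [[tx, ty, tz], ...], "twist": [twist, ...]}. A call has 1 to 10 rows; each row is the pose to reach, as a shift and turn from the pose measured when the call began, along the tool's axes at that moment; what a row does not reach only later rows make up. A row lasts 1/8 s, in which the tool goes at most 62.5 mm and 10.7 degrees, less where a joint would pass 70% of its speed; a pose out of reach is approached as far as the arm can. A call with a gripper value outside its range is refused whole. The fingers move at their own pace and stop on an object; "squeeze" is the grip in N (left out, the last holds). Time passes only in rows, so rows that repeat a pose let the fingers close. It gives the time, the measured TCP pose, the force and the opening at its end, in the units of the state.
- r.get_state(): the state, without advancing time (a new reading comes with each control period).
- vision.read_camera(name): name is "side" or "top"; returns a dict with "color" (420x560x3 uint8, blue, green, red), "camera_matrix" (3x3 intrinsics, pixels), "pose" (4x4, takes a point from camera to world coordinates). Camera axes: x right, y up, looking along -z (the intrinsics and any distortion apply to the point x, -y, -z); pixel columns grow to the right and rows downward; lengths in mm; the calibration is good to about 2 mm. A picture is of the moment at which its call begins. There is no depth.
- ticket.sign_off(): hands the job in, once; it reports no verdict.
Trained networks look in a picture, given as the dict that the camera call returned (one of the last four; its "shot" number tells which), for a name from the list of things; names that differ only in an ending like _2 or _b are one class to them, and where a whole thing is asked for, a point or a joint stands for the part that bears it (a point fixed in the world has none). Each returns a list of dicts, best first, with "score" (0 to 1); they miss things now and then, are a little off and sometimes report something else, mostly with a low value. They report only what shows in the picture. A call takes as long as a camera call. They do not tell look-alikes from the thing itself.
- nets.boxes_of(thing, picture): "point" ([x, y, z] in mm, in world coordinates, good to about 4 mm: the middle of the surface that is visible of it).
- nets.landmark_of(thing, picture): "point" ([x, y, z] in mm, in world coordinates, good to about 4 mm: a listed point, or the origin of a listed thing).
The state is a dict: "clock": time; "qpos": joint angles; "qvel": joint speeds; "joint_torque": joint torques, N m; "position": TCP position; "eef_rot": TCP orientation; "ft_force": force on the tool from outside, world axes, zero at the start; "wrist_torque": the same for the moment, N m; "gripper_width": finger opening in mm.
Only numpy, scipy, OpenCV 4.12 (cv2) and the standard library are available. Lean on these libraries where they do the work, as an engineer would, in place of code of your own. Each camera call takes 0.05 s, during which the arm holds its last target.

## Working session

There is one attempt and no reset: what is moved stays moved. The work goes in short steps, Python scripts to look and compute and a tool call to move; the robot and the scene stay as the last step left them, time stands still between calls to the robot, and variables do not carry over. Pictures are saved under pics/ and viewed, and the job is handed in when it is done.

Besides the shell and the picture viewer there is one more tool, called after ">>>" by a JSON object that holds its "name" and its "arguments". play_rows: Moves the arm, as the interface text tells. Its arguments: {"type":"object","properties":{"hand":{"type":"array","items":{"type":"number"}},"xyz":{"type":"array","items":{"type":"array","items":{"type":"number"}}},"twist":{"type":"array","items":{"type":"number"}},"squeeze":{"type":"number"}},"required":["hand","xyz","twist"]}

```bash
ls; mkdir -p pics; python3 - <<'E'
from station import r, vision, ticket, nets
import cv2
for n in ("side","top"):
    p=vision.read_camera(n); cv2.imwrite(f"pics/{n}0.png",p["color"]); print(n,p["camera_matrix"].tolist(),p["pose"].round(3).tolist())
s=r.get_state();print(s["clock"],s["position"],s["eef_rot"],s["gripper_width"],s["ft_force"])
E
```

```text
pics
side [[392.9186570444685, 0.0, 274.1759746659227], [0.0, 392.9186570444685, 214.36071945853305], [0.0, 0.0, 1.0]] [[0.911, 0.314, -0.267, 281.755], [-0.412, 0.67, -0.618, -562.511], [-0.015, 0.673, 0.74, 704.215], [0.0, 0.0, 0.0, 1.0]]
top [[456.1739378083932, 0.0, 276.2108968577999], [0.0, 456.1739378083932, 215.52600493391154], [0.0, 0.0, 1.0]] [[-0.061, 0.977, -0.204, 295.798], [-0.998, -0.06, 0.011, -38.554], [-0.001, 0.204, 0.979, 1111.994], [0.0, 0.0, 0.0, 1.0]]
0.1 [191.6370884  594.56833948 230.73727831] [[ 3.06710269e-01  9.51802894e-01 -2.48551178e-04]
 [ 9.51802309e-01 -3.06710357e-01 -1.05867191e-03]
 [-1.08388021e-03  8.81339612e-05 -9.99999409e-01]] 85.43255050919278 [ 0.06865718 -0.39865476 -0.07587556]
```

View pics/side0.png

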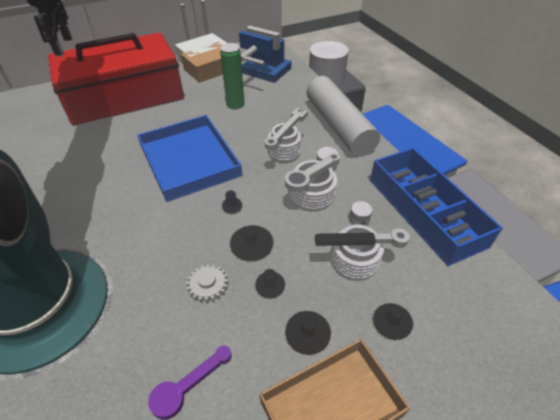

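View pics/top0.png

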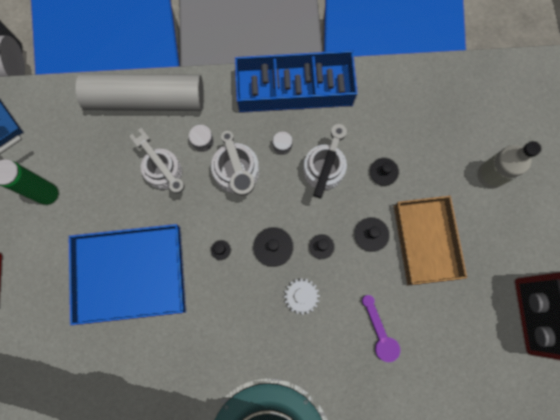

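```bash
cat > h.py <<'E'
from station import r, vision, ticket, nets
import cv2, numpy as np
def proj(p,P):
    T=p["pose"];c=T[:3,:3].T@(np.asarray(P,float)-T[:3,3]);v=np.array([c[0],-c[1],-c[2]])
    k=p["camera_matrix"]@v;return k[:2]/k[2]
def ray(p,uv,z):
    K=p["camera_matrix"];T=p["pose"];d=np.linalg.inv(K)@np.array([uv[0],uv[1],1.]);d=T[:3,:3]@np.array([d[0],-d[1],-d[2]])
    o=T[:3,3];return o+d*(z-o[2])/d[2]
E
python3 - <<'E'
from h import *
for n in ("top","side"):
    p=vision.read_camera(n)
    for t in "barrel_small barrel_medium barrel_large cover_50 cover_62 cover_74 cover_86 cover_98 conrod ratchet spanner tray carton piston_a piston_b".split():
        L=nets.landmark_of(t,p)
        print(n,t,[(np.round(d["point"]).tolist(),round(d["score"],2),proj(p,d["point"]).round().tolist()) for d in L[:4]])
print(r.get_state()["clock"])
E
```

```text
top barrel_small [([655.0, 221.0, -0.0], 0.65, [166.0, 173.0])]
top barrel_medium [([632.0, -170.0, 4.0], 0.85, [320.0, 172.0]), ([465.0, -281.0, -1.0], 0.32, [371.0, 235.0])]
top barrel_large [([645.0, 43.0, 1.0], 0.78, [237.0, 172.0]), ([630.0, -171.0, 1.0], 0.57, [321.0, 173.0])]
top cover_50 [([449.0, 89.0, 2.0], 0.9, [221.0, 250.0]), ([465.0, -277.0, -2.0], 0.9, [369.0, 235.0]), ([442.0, -156.0, 2.0], 0.67, [321.0, 247.0]), ([449.0, -37.0, -0.0], 0.63, [272.0, 247.0])]
top cover_62 [([449.0, 89.0, 2.0], 0.9, [221.0, 250.0]), ([465.0, -277.0, -2.0], 0.9, [369.0, 235.0]), ([442.0, -156.0, 2.0], 0.67, [321.0, 247.0]), ([449.0, -37.0, -0.0], 0.63, [272.0, 247.0])]
top cover_74 [([449.0, 89.0, 2.0], 0.9, [221.0, 250.0]), ([465.0, -277.0, -2.0], 0.9, [369.0, 235.0]), ([442.0, -156.0, 2.0], 0.67, [321.0, 247.0]), ([449.0, -37.0, -0.0], 0.63, [272.0, 247.0])]
top cover_86 [([449.0, 89.0, 2.0], 0.9, [221.0, 250.0]), ([465.0, -277.0, -2.0], 0.9, [369.0, 235.0]), ([442.0, -156.0, 2.0], 0.67, [321.0, 247.0]), ([449.0, -37.0, -0.0], 0.63, [272.0, 247.0])]
top cover_98 [([449.0, 89.0, 2.0], 0
[... 2026 characters left out ...]
5.0, 174.0]), ([248.0, -275.0, 1.0], 0.56, [195.0, 380.0])]
side ratchet [([634.0, -180.0, 77.0], 0.94, [360.0, 242.0]), ([630.0, -179.0, 1.0], 0.19, [353.0, 264.0])]
side spanner [([658.0, 218.0, 80.0], 0.8, [286.0, 131.0]), ([650.0, 41.0, -1.0], 0.66, [313.0, 196.0]), ([441.0, -414.0, -0.0], 0.57, [331.0, 409.0]), ([633.0, -180.0, 76.0], 0.21, [359.0, 242.0])]
side tray [([402.0, 314.0, -4.0], 0.61, [188.0, 161.0])]
side carton [([441.0, -411.0, 2.0], 0.66, [330.0, 407.0])]
side piston_a [([738.0, 126.0, -2.0], 0.66, [327.0, 167.0]), ([463.0, -281.0, -2.0], 0.17, [306.0, 336.0])]
side piston_b [([738.0, 126.0, -2.0], 0.66, [327.0, 167.0]), ([463.0, -281.0, -2.0], 0.17, [306.0, 336.0])]
1.7
```

```bash
cat > covers.py <<'E'
from h import *
def covers(p,dark=45,show=None):
    g=p["color"].max(axis=2)
    m=(g<dark).astype(np.uint8); n,l,st,ce=cv2.connectedComponentsWithStats(m)
    out=[]
    for i in range(1,n):
        if not 120<st[i,4]<3000: continue
        c,_=cv2.findContours((l==i).astype(np.uint8),cv2.RETR_EXTERNAL,cv2.CHAIN_APPROX_NONE)
        P=np.array([ray(p,q[0],14)[:2] for q in c[0]],np.float32)
        if len(P)<6: continue
        (cx,cy),(a,b),_=cv2.fitEllipse(P)
        if a<35 or b>125: continue
        out.append((round(cx),round(cy),round(a,1),round(b,1),ce[i].round().tolist()))
    return out
E
python3 - <<'E'
from covers import *
for n in ("top","side"):
    p=vision.read_camera(n)
    for d in (50,60,70): print(n,d,*covers(p,d),sep="\n")
    if n=="top":
        cv2.imwrite("pics/barr.png",cv2.resize(p["color"][120:270,130:400],None,fx=2.9,fy=2.9,interpolation=cv2.INTER_CUBIC)); 
E
```

```text
top
50
(621, -326, 63.8, 66.9, [383.0, 171.0])
(474, -282, 42.4, 49.6, [372.0, 231.0])
(462, -29, 54.4, 70.2, [269.0, 241.0])
(449, 90, 39.2, 39.5, [220.0, 250.0])
top
60
(621, -326, 66.5, 70.0, [383.0, 172.0])
(464, -279, 77.5, 79.7, [371.0, 234.0])
(449, -37, 89.4, 90.7, [273.0, 247.0])
(442, -154, 52.5, 55.0, [321.0, 246.0])
(449, 90, 42.5, 42.9, [220.0, 250.0])
top
70
(917, -127, 81.3, 93.4, [297.0, 64.0])
(632, -177, 51.9, 123.3, [324.0, 171.0])
(604, -599, 66.7, 86.1, [491.0, 173.0])
(621, -326, 68.6, 72.2, [383.0, 172.0])
(465, -278, 79.7, 82.8, [371.0, 234.0])
(449, -37, 91.6, 92.9, [273.0, 247.0])
(442, -154, 55.3, 58.5, [321.0, 246.0])
(449, 90, 44.3, 44.7, [220.0, 250.0])
side
50
side
60
(1349, 390, 53.5, 114.6, [442.0, 70.0])
(1348, 180, 51.6, 104.7, [486.0, 99.0])
(1348, -34, 52.2, 103.8, [541.0, 135.0])
(626, -332, 54.1, 67.5, [396.0, 321.0])
(461, -280, 66.1, 77.6, [304.0, 332.0])
side
70
(841, 753, 91.5, 118.3, [268.0, 57.0])
(983, 368, 50.7, 108.2, [357.0, 97.0])
(452, 93, 38.8, 68.8, [231.0, 203.0])
(450, -41, 90.3, 93.6, [251.0, 243.0])
(443, -157, 54.3, 61.8, [270.0, 284.0])
(621, -330, 68.1, 70.6, [392.0, 321.0])
(465, -282, 79.6, 82.0, [308.0, 332.0])
```

View pics/barr.png

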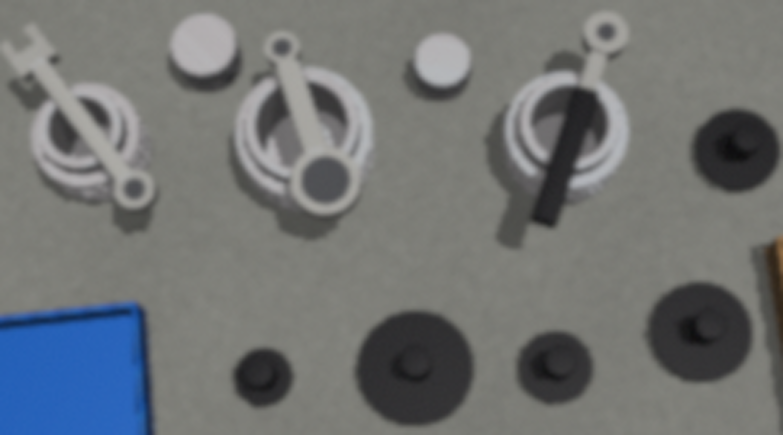

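```bash
cat >> h.py <<'E'
def yaw(): 
    R=r.get_state()["eef_rot"]; return np.degrees(np.arctan2(R[1,0],R[0,0]))
def go(x,y,z,yw=None):
    """print tool-frame shift in cm, twist"""
    s=r.get_state();R=s["eef_rot"];d=R.T@(np.array([x,y,z])-s["position"])/10
    t=0 if yw is None else ((yaw()-yw+90)%180-90)
    print("shift",d.round(2).tolist(),"twist",round(t,1),"| clock",round(s["clock"],2),"pos",s["position"].round(1).tolist(),"yaw",round(yaw(),1),"q7",round(s["qpos"][6],2),"w",round(s["gripper_width"],1))
E
python3 - <<'E'
from h import *
p=vision.read_camera("top")
for nm,a,b,z in (("spanner ring/jaw",(175.9,184.8),(140.3,137.2),96),("conrod big,small",(242.1,182.1),(227.2,135.9),98),("ratchet end,head",(317.9,195.9),(338.6,131.4),98)):
    A,B=ray(p,a,z),ray(p,b,z);d=B-A;print(nm,A.round(),B.round(),"len",np.linalg.norm(d).round(),"ang",np.degrees(np.arctan2(d[1],d[0])).round(1))
# tray corners
cv2.imwrite("pics/tray.png",cv2.resize(p["color"][215:335,60:195],None,fx=4,fy=4,interpolation=cv2.INTER_CUBIC))
cv2.imwrite("pics/carton.png",cv2.resize(p["color"][185:295,385:475],None,fx=5,fy=5,interpolation=cv2.INTER_CUBIC))
go(658,219,180)
E
```

```text
spanner ring/jaw [594. 177.  96.] [716. 259.  96.] len 147.0 ang 34.0
conrod big,small [591.  24.  98.] [706.  54.  98.] len 119.0 ang 14.6
ratchet end,head [ 547. -148.   98.] [ 701. -210.   98.] len 165.0 ang -21.8
shift [-21.47, 55.91, 5.13] twist 0 | clock 1.85 pos [191.7, 594.8, 231.3] yaw 72.1 q7 -0.05 w 85.6
```

View pics/tray.png

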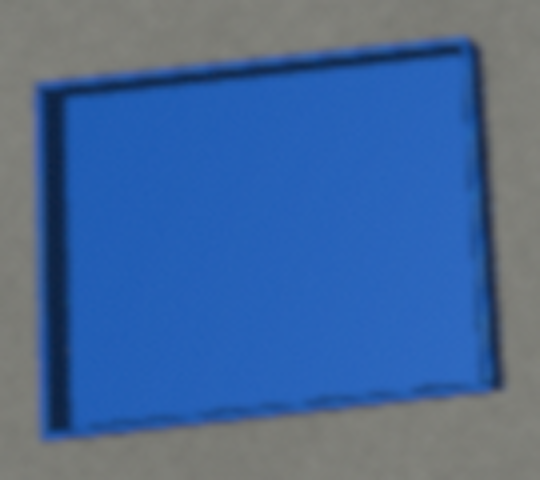

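View pics/carton.png

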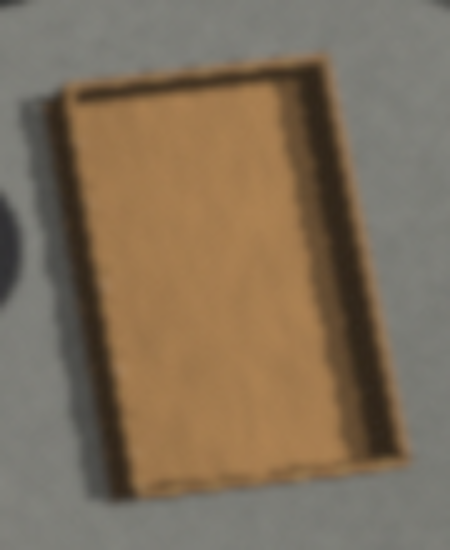

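```bash
python3 - <<'E'
from h import *
p=vision.read_camera("top")
for nm,c,z in (("tray",[(70,236.2),(177.5,225.5),(185,312),(71.2,324.2)],40),("carton",[(399.4,203),(450.6,197.4),(466.6,277.4),(410,284)],45)):
    Q=np.array([ray(p,q,z)[:2] for q in c]);print(nm,Q.round().tolist(),Q.mean(0).round(1))
    for i in range(4):
        d=Q[(i+1)%4]-Q[i];print(np.linalg.norm(d).round(),np.degrees(np.arctan2(d[1],d[0])).round(1))
E
```

```text
tray [[499.0, 442.0], [509.0, 186.0], [306.0, 172.0], [294.0, 433.0]] [402.2 308.5]
256.0 -87.7
204.0 -176.1
261.0 92.5
205.0 2.5
carton [[531.0, -348.0], [537.0, -473.0], [344.0, -483.0], [337.0, -350.0]] [ 437.4 -413.4]
125.0 -87.1
193.0 -176.9
133.0 93.0
193.0 0.6
```

>>> {"name": "play_rows", "arguments": {"hand": [1, 1, 1, 1, 1, 1, 1, 1, 1, 1], "xyz": [[-2, 5, 0], [-4, 10, 0], [-6, 15, 0], [-8, 20, 0], [-10, 25, 0.5], [-12, 30, 1], [-14, 35, 1.5], [-16, 40, 2], [-18, 46, 3], [-20, 51, 4]], "twist": [10, 20, 30, 40, 50, 60, 70, 80, 90, 100], "squeeze": 60}}

```text
clock: 3.15
position: [617.4, 246.7, 191.2]
eef_rot: [[0.881, -0.472, 0.001], [-0.472, -0.881, 0.0], [0.0, -0.0, -1.0]]
ft_force: [0.3, 0.8, 0.2]
gripper_width: 85.1
```

```bash
python3 -c "
from h import *
go(656,219,110,-56);go(656,219,84,-56)"
```

```text
shift [4.71, 0.62, 8.12] twist 27.8 | clock 3.15 pos [617.4, 246.7, 191.2] yaw -28.2 q7 -0.7 w 85.1
shift [4.71, 0.62, 10.72] twist 27.8 | clock 3.15 pos [617.4, 246.7, 191.2] yaw -28.2 q7 -0.7 w 85.1
```

>>> {"name": "play_rows", "arguments": {"hand": [1, 0.7, 0.6, 0.6, 0.6, 0.6, 0.6, 0.6], "xyz": [[1.7, 0.2, 2], [3.4, 0.4, 4], [4.7, 0.6, 6], [4.7, 0.6, 7.5], [4.7, 0.6, 9], [4.7, 0.6, 10], [4.7, 0.6, 10.7], [4.7, 0.6, 10.7]], "twist": [10, 20, 27.8, 27.8, 27.8, 27.8, 27.8, 27.8]}}

```text
clock: 4.15
position: [655.8, 219.4, 84.0]
eef_rot: [[0.56, -0.829, 0.0], [-0.829, -0.56, 0.0], [0.0, -0.0, -1.0]]
ft_force: [-0.1, 0.5, -0.3]
gripper_width: 51.3
```

```bash
python3 -c "
from h import *
go(656,219,84,-56)
for n in ('side','top'):
  p=vision.read_camera(n);u=proj(p,(656,219,90)).astype(int);cv2.imwrite(f'pics/g1{n}.png',cv2.resize(p['color'][max(0,u[1]-60):u[1]+60,u[0]-70:u[0]+70],None,fx=4,fy=4,interpolation=2))
a,b=[cv2.imread(f'pics/g1{n}.png') for n in ('side','top')];h=min(a.shape[0],b.shape[0]);cv2.imwrite('pics/g1.png',cv2.resize(np.hstack([a[:h],b[:h]]),(800,int(800*h/1120))))
"
```

```text
shift [0.04, 0.01, 0.0] twist 0.1 | clock 4.15 pos [655.8, 219.4, 84.0] yaw -55.9 q7 -1.02 w 51.3
```

View pics/g1.png

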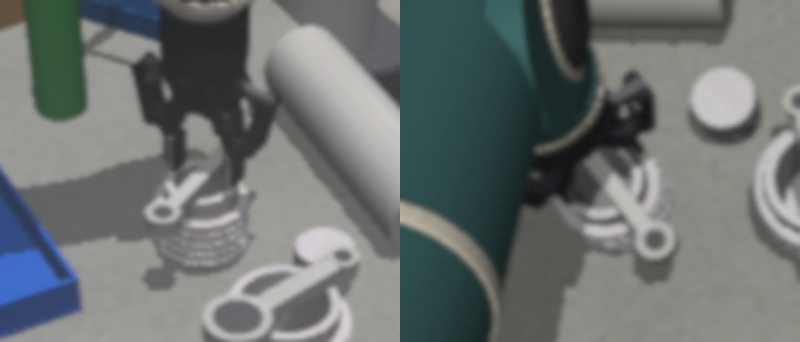

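Side view shows the open fingers straddling the spanner shank at (215,165) of the crop. Close and lift.

>>> {"name": "play_rows", "arguments": {"hand": [0.3, 0.1, 0, 0, 0, 0, 0, 0, 0], "xyz": [[0, 0, 0], [0, 0, 0], [0, 0, 0], [0, 0, 0], [0, 0, -0.5], [0, 0, -2], [0, 0, -4], [0, 0, -6], [0, 0, -7]], "twist": [0, 0, 0, 0, 0, 0, 0, 0, 0], "squeeze": 70}}

```text
clock: 5.38
position: [656.7, 219.6, 156.9]
eef_rot: [[0.56, -0.829, 0.003], [-0.829, -0.56, 0.001], [0.001, -0.003, -1.0]]
ft_force: [-0.4, -1.1, -1.0]
gripper_width: 14.8
```

```bash
python3 -c "
from h import *
# tray slots along tray x
c=np.array([402,312]);a=np.radians(2.6)
for o in (62,0,-62): print((c+o*np.array([np.cos(a),np.sin(a)])).round(1))
p=c+62*np.array([np.cos(a),np.sin(a)])
go(p[0],p[1]+5,90,2.6);go(p[0],p[1]+5,10,2.6);print(r.get_state()['ft_force'])"
```

```text
[463.9 314.8]
[402. 312.]
[340.1 309.2]
shift [-19.1, 10.38, 6.64] twist -58.6 | clock 5.38 pos [656.7, 219.6, 156.9] yaw -56.0 q7 -1.06 w 14.8
shift [-19.11, 10.41, 14.64] twist -58.6 | clock 5.38 pos [656.7, 219.6, 156.9] yaw -56.0 q7 -1.06 w 14.8
[-0.36910171 -1.05903923 -0.9868077 ]
```

>>> {"name": "play_rows", "arguments": {"hand": [0, 0, 0, 0, 0, 0, 0, 0, 0, 0], "xyz": [[-2, 1, 0], [-5, 2.5, 0], [-8, 4.5, 0], [-11, 6, 0], [-14, 7.5, 1], [-17, 9, 3], [-19.1, 10.4, 5], [-19.1, 10.4, 8], [-19.1, 10.4, 11], [-19.1, 10.4, 13]], "twist": [-8, -16, -24, -32, -40, -48, -58.6, -58.6, -58.6, -58.6]}}

```text
clock: 6.62
position: [463.8, 319.5, 25.4]
eef_rot: [[0.999, 0.046, 0.003], [0.046, -0.999, 0.001], [0.003, -0.001, -1.0]]
ft_force: [-0.1, 1.0, -2.1]
gripper_width: 14.0
```

>>> {"name": "play_rows", "arguments": {"hand": [0, 0, 0, 0.2, 0.4, 0.4], "xyz": [[0, 0, 0.8], [0, 0, 1.3], [0, 0, 1.5], [0, 0, 1.5], [0, 0, 1.5], [0, 0, 1.5]], "twist": [0, 0, 0, 0, 0, 0]}}

```text
clock: 7.38
position: [464.0, 319.7, 10.8]
eef_rot: [[0.999, 0.046, 0.003], [0.046, -0.999, 0.001], [0.003, -0.001, -1.0]]
ft_force: [-0.5, 0.2, -0.5]
gripper_width: 34.3
```

>>> {"name": "play_rows", "arguments": {"hand": [0.4, 0.4, 0.4, 0.6], "xyz": [[0, 0, -3], [0, 0, -7], [0, 0, -12], [0, 0, -16]], "twist": [0, 0, 0, 0]}}

```text
clock: 7.88
position: [463.7, 319.6, 172.9]
eef_rot: [[0.999, 0.046, 0.004], [0.046, -0.999, 0.002], [0.004, -0.002, -1.0]]
ft_force: [-0.3, 0.5, 0.1]
gripper_width: 50.3
```

```bash
python3 -c "
from h import *
go(646,38,115,-75.4)
for n in ('side','top'):
  p=vision.read_camera(n);cv2.imwrite(f'pics/h1{n}.png',p['color'])
"
```

```text
shift [16.9, 28.97, 5.8] twist 78.0 | clock 7.88 pos [463.7, 319.6, 172.9] yaw 2.6 q7 -0.47 w 50.3
```

View pics/h1side.png

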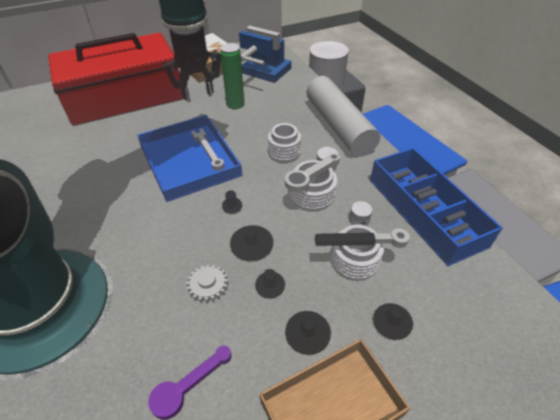

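The spanner lies flat in the tray (about (208,147)); the small cylinder at (285,140) is clear. Next is the steel conrod at (313,172), not the purple look-alike at (190,382).

>>> {"name": "play_rows", "arguments": {"hand": [0.6, 0.6, 0.6, 0.6, 0.6, 0.6, 0.6, 0.6, 0.6], "xyz": [[2, 3.5, 0], [4, 7, 0], [6, 10.5, 0], [8, 14, 0], [10, 17.5, 0], [12, 21, 0], [14, 24.5, 0], [16, 27.5, 2], [16.9, 29, 5]], "twist": [9, 18, 27, 36, 45, 54, 63, 72, 78]}}

```text
clock: 9.1
position: [648.8, 36.9, 124.5]
eef_rot: [[0.247, -0.969, 0.009], [-0.969, -0.247, 0.005], [-0.002, -0.01, -1.0]]
ft_force: [0.4, 1.0, 0.2]
gripper_width: 50.7
```

```bash
python3 -c "
from h import *
go(646,38,84,-75.4)
p=vision.read_camera('side');u=proj(p,(646,38,90)).astype(int);cv2.imwrite('pics/g2.png',cv2.resize(p['color'][max(0,u[1]-60):u[1]+60,u[0]-70:u[0]+70],None,fx=4,fy=4,interpolation=2))
"
```

```text
shift [-0.16, 0.28, 4.05] twist -0.3 | clock 9.1 pos [648.8, 36.9, 124.5] yaw -75.7 q7 -1.05 w 50.7
```

View pics/g2.png

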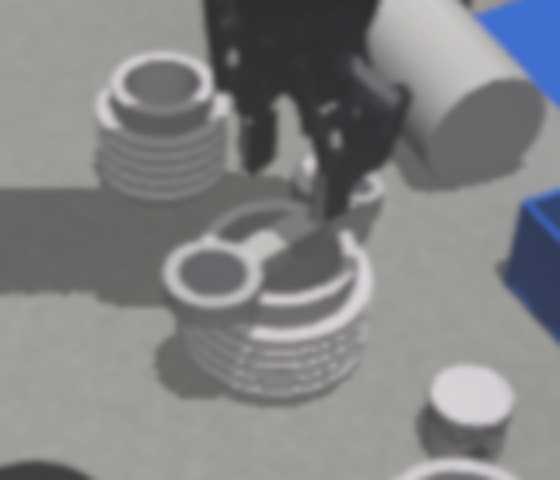

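The steel conrod (big end at crop (212,272)) is under the fingers, which straddle its beam; descend, grip, lift.

>>> {"name": "play_rows", "arguments": {"hand": [0.6, 0.6, 0.6, 0.3, 0.1, 0, 0], "xyz": [[-0.1, 0.2, 2], [-0.2, 0.3, 3.5], [-0.2, 0.3, 4], [-0.2, 0.3, 4], [-0.2, 0.3, 4], [-0.2, 0.3, 4], [-0.2, 0.3, 4]], "twist": [0, 0, 0, 0, 0, 0, 0]}}

```text
clock: 10.02
position: [644.5, 36.9, 81.1]
eef_rot: [[0.241, -0.97, 0.006], [-0.97, -0.241, 0.004], [-0.002, -0.006, -1.0]]
ft_force: [-2.1, -0.1, 7.2]
gripper_width: 18.4
```

>>> {"name": "play_rows", "arguments": {"hand": [0, 0, 0, 0, 0], "xyz": [[0, 0, -0.5], [0, 0, -2], [0, 0, -4], [0, 0, -6], [0, 0, -7]], "twist": [0, 0, 0, 0, 0]}}

```text
clock: 10.65
position: [644.7, 36.7, 153.1]
eef_rot: [[0.241, -0.97, 0.008], [-0.97, -0.241, 0.004], [-0.002, -0.008, -1.0]]
ft_force: [0.2, -0.0, -3.6]
gripper_width: 18.6
```

```bash
python3 -c "
from h import *
go(402,306,10,2.6);print(r.get_state()['ft_force'])"
```

```text
shift [-31.95, 17.18, 14.24] twist -78.6 | clock 10.65 pos [644.7, 36.7, 153.1] yaw -76.0 q7 -1.07 w 18.6
[ 0.1871933  -0.01748295 -3.5976056 ]
```

>>> {"name": "play_rows", "arguments": {"hand": [0, 0, 0, 0, 0, 0, 0, 0, 0, 0], "xyz": [[-3, 1.6, 0], [-6.5, 3.5, 0], [-10, 5.4, 0], [-14, 7.5, 0], [-18, 9.7, 0], [-22, 11.8, 0], [-26, 14, 1], [-29, 15.6, 3], [-32, 17.2, 6], [-32, 17.2, 9]], "twist": [-8, -16, -24, -32, -40, -48, -56, -64, -72, -78.6]}}

```text
clock: 11.9
position: [399.5, 308.4, 61.9]
eef_rot: [[0.999, 0.053, 0.007], [0.053, -0.999, 0.005], [0.008, -0.005, -1.0]]
ft_force: [0.7, -0.5, -4.0]
gripper_width: 18.3
```

```bash
python3 -c "
from h import *
go(402,306,8,2.6);print(r.get_state()['ft_force'])"
```

```text
shift [0.19, 0.28, 5.39] twist 0.4 | clock 11.9 pos [399.5, 308.4, 61.9] yaw 3.0 q7 -0.46 w 18.3
[ 0.69879864 -0.51292803 -3.99072415]
```

>>> {"name": "play_rows", "arguments": {"hand": [0, 0, 0, 0.2, 0.4, 0.4, 0.4, 0.4, 0.5], "xyz": [[0.2, 0.3, 2.5], [0.2, 0.3, 4.8], [0.2, 0.3, 5.3], [0.2, 0.3, 5.3], [0.2, 0.3, 5.3], [0.2, 0.3, 4], [0.2, 0.3, -1], [0.2, 0.3, -6], [0.2, 0.3, -11]], "twist": [0, 0, 0, 0, 0, 0, 0, 0, 0]}}

```text
clock: 13.02
position: [400.9, 304.8, 175.0]
eef_rot: [[0.999, 0.052, 0.008], [0.052, -0.999, 0.006], [0.009, -0.006, -1.0]]
ft_force: [-0.0, 0.8, 0.9]
gripper_width: 43.0
```

```bash
python3 -c "
from h import *
go(627,-180,115,68.2)"
```

```text
shift [19.99, 49.63, 5.87] twist -65.2 | clock 13.03 pos [400.9, 304.8, 175.0] yaw 3.0 q7 -0.54 w 43.0
```

>>> {"name": "play_rows", "arguments": {"hand": [0.6, 0.6, 0.6, 0.6, 0.6, 0.6, 0.6, 0.6, 0.6, 0.6], "xyz": [[2, 5, 0], [4, 10, 0], [6, 15, 0], [8, 20, 0], [10, 25, 0], [12, 30, 0], [14, 35, 0], [16, 40, 0], [18, 45, 0], [20, 49.6, 1]], "twist": [-7, -14, -21, -28, -35, -42, -49, -56, -63, -65.2]}}

```text
clock: 14.28
position: [627.6, -182.1, 166.0]
eef_rot: [[0.369, 0.929, 0.011], [0.929, -0.369, 0.006], [0.01, 0.008, -1.0]]
ft_force: [0.8, 1.1, -0.3]
gripper_width: 51.2
```

```bash
python3 -c "
from h import *
go(627,-180,84,68.2)
p=vision.read_camera('side');u=proj(p,(627,-180,90)).astype(int);cv2.imwrite('pics/g3.png',cv2.resize(p['color'][80:300,130:450],None,fx=2.5,fy=2.5,interpolation=2))
"
```

```text
shift [0.1, -0.2, 8.2] twist 0.1 | clock 14.28 pos [627.6, -182.1, 166.0] yaw 68.3 q7 1.6 w 51.2
```

View pics/g3.png

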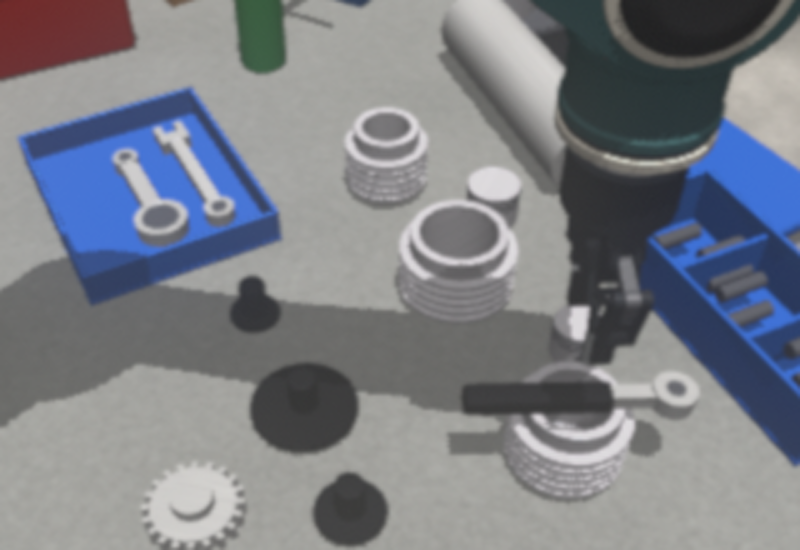

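Both tools lie in the tray; the ratchet grip at (540,398) is below the gripper. Descend and grip.

>>> {"name": "play_rows", "arguments": {"hand": [0.6, 0.6, 0.6, 0.6, 0.6, 0.3, 0.1, 0, 0, 0], "xyz": [[0, -0.1, 3], [0.1, -0.2, 5.5], [0.1, -0.2, 7.2], [0.1, -0.2, 8], [0.1, -0.2, 8.1], [0.1, -0.2, 8.1], [0.1, -0.2, 8.1], [0.1, -0.2, 8.1], [0.1, -0.2, 8.1], [0.1, -0.2, 8.1]], "twist": [0, 0, 0, 0, 0, 0, 0, 0, 0, 0]}}

```text
clock: 15.58
position: [627.8, -185.2, 84.4]
eef_rot: [[0.372, 0.928, 0.011], [0.928, -0.372, 0.004], [0.008, 0.009, -1.0]]
ft_force: [-1.6, 8.8, 9.6]
gripper_width: 20.2
```

>>> {"name": "play_rows", "arguments": {"hand": [0, 0, 0, 0, 0], "xyz": [[0, 0, -0.5], [0, 0, -2], [0, 0, -4], [0, 0, -6], [0, 0, -7]], "twist": [0, 0, 0, 0, 0]}}

```text
clock: 16.2
position: [627.6, -185.7, 156.6]
eef_rot: [[0.372, 0.928, 0.013], [0.928, -0.372, 0.004], [0.008, 0.011, -1.0]]
ft_force: [0.6, -0.8, -3.3]
gripper_width: 19.8
```

```bash
python3 -c "
from h import *
go(338,309,90,2.6);print(r.get_state()['ft_force'])"
```

```text
shift [35.11, -45.34, 6.47] twist 65.6 | clock 16.2 pos [627.6, -185.7, 156.6] yaw 68.2 q7 1.61 w 19.8
[ 0.63641195 -0.78684438 -3.31415019]
```

>>> {"name": "play_rows", "arguments": {"hand": [0, 0, 0, 0, 0, 0, 0, 0, 0, 0], "xyz": [[2, -2.5, 0], [5, -6.5, 0], [8, -10.5, 0], [11, -14, 0], [14, -18, 0], [17, -22, 0], [20, -26, 0], [23, -30, 0], [26, -34, 0], [29, -38, 0]], "twist": [6, 12, 18, 24, 30, 36, 42, 48, 54, 60]}}

```text
clock: 17.45
position: [381.7, 226.1, 155.5]
eef_rot: [[0.99, 0.139, 0.013], [0.139, -0.99, 0.005], [0.014, -0.003, -1.0]]
ft_force: [0.9, 0.6, -3.0]
gripper_width: 19.9
```

```bash
python3 -c "
from h import *
go(338,309,90,2.6);print(r.get_state()['ft_force'])"
```

```text
shift [-3.27, -8.8, 6.53] twist 5.4 | clock 17.45 pos [381.7, 226.1, 155.5] yaw 8.0 q7 -0.35 w 19.9
[ 0.88555515  0.62163938 -2.97882814]
```

>>> {"name": "play_rows", "arguments": {"hand": [0, 0, 0, 0, 0, 0, 0], "xyz": [[-1.2, -3.2, 1], [-2.4, -6.4, 3], [-3.3, -8.8, 5.5], [-3.3, -8.8, 8.5], [-3.3, -8.8, 11.5], [-3.3, -8.8, 13], [-3.3, -8.8, 13.5]], "twist": [2, 4, 5.4, 5.4, 5.4, 5.4, 5.4]}}

```text
clock: 18.32
position: [338.7, 309.1, 20.0]
eef_rot: [[0.999, 0.045, 0.013], [0.045, -0.999, 0.004], [0.013, -0.004, -1.0]]
ft_force: [0.1, 0.6, -2.8]
gripper_width: 20.3
```

```bash
python3 -c "
from h import *
go(338,309,11,2.6);print(r.get_state()['ft_force'])"
```

```text
shift [-0.08, 0.01, 0.9] twist -0.0 | clock 18.32 pos [338.7, 309.1, 20.0] yaw 2.6 q7 -0.51 w 20.3
[ 0.12786767  0.63606466 -2.8222484 ]
```

>>> {"name": "play_rows", "arguments": {"hand": [0, 0, 0.2, 0.33, 0.33, 0.33, 0.33, 0.4, 0.5], "xyz": [[0, 0, 0.6], [0, 0, 1], [0, 0, 1], [0, 0, 1], [0, 0, 0], [0, 0, -4], [0, 0, -9], [0, 0, -14], [0, 0, -18]], "twist": [0, 0, 0, 0, 0, 0, 0, 0, 0]}}

```text
clock: 19.45
position: [336.3, 308.1, 202.6]
eef_rot: [[0.999, 0.044, 0.014], [0.044, -0.999, 0.005], [0.014, -0.005, -1.0]]
ft_force: [-0.6, 0.3, 0.1]
gripper_width: 42.5
```

```bash
cat > look.py <<'E'
import sys
from covers import *
k=sys.argv[1]
P={}
for n in ("top","side"):
    p=vision.read_camera(n);P[n]=p;cv2.imwrite(f"pics/{k}_{n}.png",p["color"])
    print(n,[c for c in covers(p,64) if 350<c[0]<760 and abs(c[1])<500])
    L=nets.landmark_of("cover_62",p);print([(np.round(d["point"]).tolist(),round(d["score"],2)) for d in L])
    for t in ("barrel_small","barrel_medium","barrel_large"):
        print(t,[(np.round(d["point"],1).tolist(),round(d["score"],2)) for d in nets.landmark_of(t,p)[:3]])
print(r.get_state()["clock"],r.get_state()["position"])
E
python3 look.py t3
```

```text
top [(621, -326, 67.4, 70.8, [383.0, 171.0]), (449, -38, 90.3, 91.7, [273.0, 247.0]), (442, -154, 54.4, 56.2, [321.0, 246.0]), (448, 90, 42.9, 43.5, [220.0, 250.0])]
[([622.0, -330.0, -1.0], 0.84), ([450.0, -155.0, 0.0], 0.77), ([448.0, 87.0, -2.0], 0.65), ([449.0, -37.0, -1.0], 0.63), ([466.0, -303.0, 0.0], 0.59)]
barrel_small [([466.3, 319.8, 3.6], 0.74), ([439.4, -414.3, 5.1], 0.7), ([655.7, 225.5, -5.2], 0.69)]
barrel_medium [([633.0, -171.6, -0.3], 0.75), ([465.1, 317.6, 4.7], 0.29)]
barrel_large [([641.4, 43.8, 1.5], 0.57)]
side [(452, 93, 36.3, 66.5, [231.0, 203.0]), (450, -41, 88.4, 92.2, [251.0, 243.0]), (443, -157, 52.1, 60.4, [270.0, 284.0]), (621, -330, 67.0, 69.0, [393.0, 321.0]), (464, -303, 71.9, 81.5, [312.0, 342.0])]
[([464.0, -303.0, -3.0], 0.94), ([448.0, -39.0, -2.0], 0.9), ([445.0, -154.0, -1.0], 0.8), ([447.0, 90.0, 2.0], 0.71), ([621.0, -327.0, 1.0], 0.71)]
barrel_small [([655.5, 223.8, 4.2], 0.89)]
barrel_medium [([634.6, -176.5, 1.2], 0.86)]
barrel_large [([650.9, 38.6, -4.6], 0.65)]
19.95 [336.12889295 308.04296032 199.37187346]
```

View pics/t3_side.png

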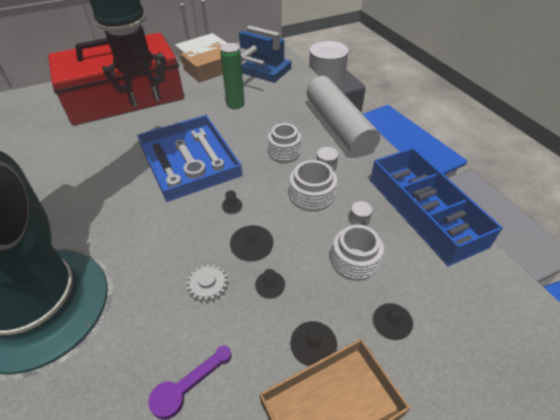

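View pics/t3_top.png

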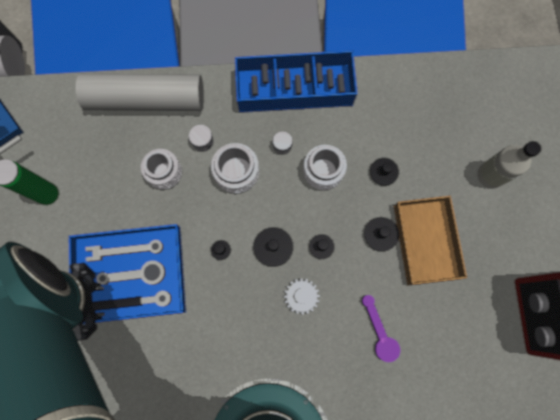

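```bash
python3 - <<'E'
from h import *
th=np.linspace(0,2*np.pi,72,endpoint=False)
def ringmean(g,p,x,y,z,R):
    T=p["pose"];P=np.stack([x+R*np.cos(th),y+R*np.sin(th),np.full_like(th,z)],1)
    c=(P-T[:3,3])@T[:3,:3];v=np.stack([c[:,0],-c[:,1],-c[:,2]],1)@p["camera_matrix"].T;uv=(v[:,:2]/v[:,2:]).astype(np.float32)
    return cv2.remap(g,uv[:,0].reshape(-1,1),uv[:,1].reshape(-1,1),cv2.INTER_LINEAR).mean()
for n in ("top","side"):
    p=vision.read_camera(n);g=p["color"].mean(2).astype(np.float32)
    for nm,x0,y0 in (("s",656,223),("l",647,40),("m",633,-174)):
        res=[]
        for b in (26,32,38):
            best=max((2*ringmean(g,p,x0+i,y0+j,80,b+4.5)-ringmean(g,p,x0+i,y0+j,80,b-4)-ringmean(g,p,x0+i,y0+j,80,b+13),x0+i,y0+j) for i in range(-12,13) for j in range(-12,13))
            res.append((b*2,round(float(best[0]),1),best[1:]))
        print(n,nm,res)
E
```

```text
top s [(52, 104.2, (655, 224)), (64, 83.5, (646, 219)), (76, 51.1, (649, 220))]
top l [(52, 30.3, (657, 31)), (64, 34.8, (652, 48)), (76, 92.1, (647, 42))]
top m [(52, 40.1, (638, -184)), (64, 102.5, (635, -177)), (76, 88.3, (626, -170))]
side s [(52, 110.9, (656, 224)), (64, 28.3, (652, 232)), (76, 49.1, (648, 211))]
side l [(52, 35.4, (636, 33)), (64, 36.3, (654, 38)), (76, 131.0, (647, 43))]
side m [(52, 48.6, (642, -182)), (64, 141.4, (635, -176)), (76, 65.6, (624, -186))]
```

```bash
python3 -c "
from h import *
go(442.5,-155.5,100,0)"
```

```text
shift [8.43, 46.81, 9.94] twist 2.5 | clock 20.05 pos [336.2, 308.1, 199.6] yaw 2.5 q7 -0.69 w 42.6
```

>>> {"name": "play_rows", "arguments": {"hand": [0.6, 0.6, 0.6, 0.6, 0.6, 0.6, 0.6, 0.6, 0.6, 0.6], "xyz": [[1, 5, 0], [2, 10, 0], [3, 15, 0], [4, 21, 0], [5, 27, 0], [6, 33, 1], [7, 39, 4], [8.4, 45, 8], [8.4, 46.8, 10], [8.4, 46.8, 10]], "twist": [0, 0, 0, 0, 0, 0, 0, 0, 0, 0]}}

```text
clock: 21.3
position: [440.7, -158.0, 97.5]
eef_rot: [[0.999, 0.04, 0.009], [0.04, -0.999, 0.002], [0.009, -0.001, -1.0]]
ft_force: [-0.5, 0.3, 0.4]
gripper_width: 51.3
```

```bash
python3 -c "
from h import *
go(442.5,-155.5,18,0)
p=vision.read_camera('side');cv2.imwrite('pics/g4.png',cv2.resize(p['color'][150:350,130:430],None,fx=2.5,fy=2.5,interpolation=2))
"
```

```text
shift [0.12, -0.23, 7.95] twist 2.3 | clock 21.3 pos [440.7, -158.0, 97.5] yaw 2.3 q7 0.73 w 51.3
```

View pics/g4.png

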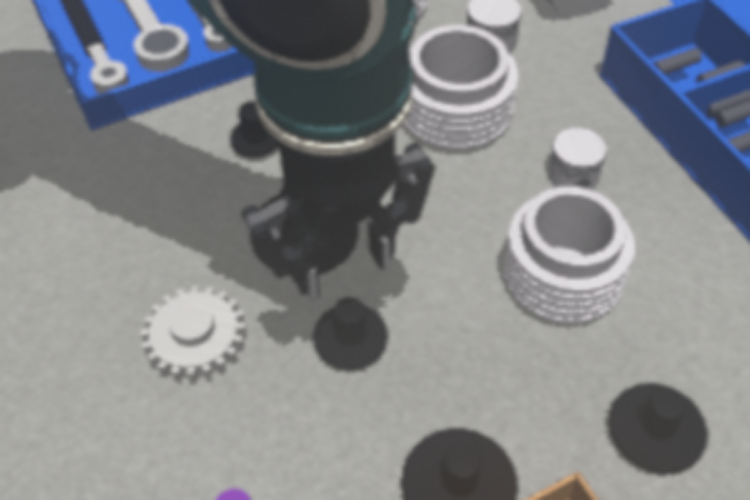

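Gripper is above cover_62's knob at crop (350,315). Descend and grip.

>>> {"name": "play_rows", "arguments": {"hand": [0.65, 0.65, 0.65, 0.65, 0.4, 0.2, 0, 0, 0], "xyz": [[0.1, -0.2, 3], [0.1, -0.2, 5.5], [0.1, -0.2, 7.2], [0.1, -0.2, 7.8], [0.1, -0.2, 7.8], [0.1, -0.2, 7.8], [0.1, -0.2, 7.8], [0.1, -0.2, 7.8], [0.1, -0.2, 7.8]], "twist": [0, 0, 0, 0, 0, 0, 0, 0, 0]}}

```text
clock: 22.48
position: [443.5, -154.3, 21.4]
eef_rot: [[0.999, 0.042, 0.011], [0.042, -0.999, 0.003], [0.011, -0.002, -1.0]]
ft_force: [-1.6, 0.1, 5.1]
gripper_width: 24.3
```

>>> {"name": "play_rows", "arguments": {"hand": [0, 0, 0, 0, 0, 0], "xyz": [[0, 0, -0.5], [0, 0, -2.5], [0, 0, -5.5], [0, 0, -8.5], [0, 0, -11], [0, 0, -12]], "twist": [0, 0, 0, 0, 0, 0]}}

```text
clock: 23.22
position: [442.6, -154.5, 142.8]
eef_rot: [[0.999, 0.042, 0.013], [0.042, -0.999, 0.003], [0.013, -0.002, -1.0]]
ft_force: [0.3, 0.5, -1.5]
gripper_width: 24.3
```

```bash
python3 -c "
from h import *
go(655.5,224,130);print(r.get_state()['ft_force'])"
```

```text
shift [22.84, -36.92, 1.67] twist 0 | clock 23.23 pos [442.6, -154.5, 142.8] yaw 2.4 q7 0.66 w 24.3
[ 0.25866812  0.47010597 -1.54722288]
```

>>> {"name": "play_rows", "arguments": {"hand": [0, 0, 0, 0, 0, 0, 0, 0, 0, 0], "xyz": [[1.5, -2.5, 0], [4, -6.5, 0], [6.5, -10.5, 0], [9, -14.6, 0], [11.5, -18.6, 0], [14, -22.6, 0], [16.5, -26.7, 0], [19, -30.7, 0], [21.5, -34.8, 0], [22.8, -36.9, 0]], "twist": [0, 0, 0, 0, 0, 0, 0, 0, 0, 0]}}

```text
clock: 24.48
position: [655.1, 226.4, 145.6]
eef_rot: [[0.999, 0.044, 0.012], [0.044, -0.999, 0.003], [0.012, -0.002, -1.0]]
ft_force: [-1.2, -0.1, -0.6]
gripper_width: 24.4
```

>>> {"name": "play_rows", "arguments": {"hand": [0, 0], "xyz": [[0, 0, 0], [0, 0, 0]], "twist": [0, 0]}}

```text
clock: 24.72
position: [654.6, 225.6, 145.1]
eef_rot: [[0.999, 0.044, 0.011], [0.044, -0.999, 0.002], [0.012, -0.002, -1.0]]
ft_force: [-0.1, -0.4, -1.0]
gripper_width: 24.1
```

```bash
python3 -c "
from h import *
go(655.5,224,94);print(r.get_state()['ft_force'])
for n in ('side',):
  p=vision.read_camera(n);cv2.imwrite('pics/g5.png',cv2.resize(p['color'][70:190,220:380],None,fx=5,fy=5,interpolation=2))
"
```

```text
shift [0.02, 0.17, 5.11] twist 0 | clock 24.73 pos [654.6, 225.6, 145.1] yaw 2.5 q7 0.02 w 24.1
[-0.11217616 -0.40431886 -0.99138656]
```

View pics/g5.png

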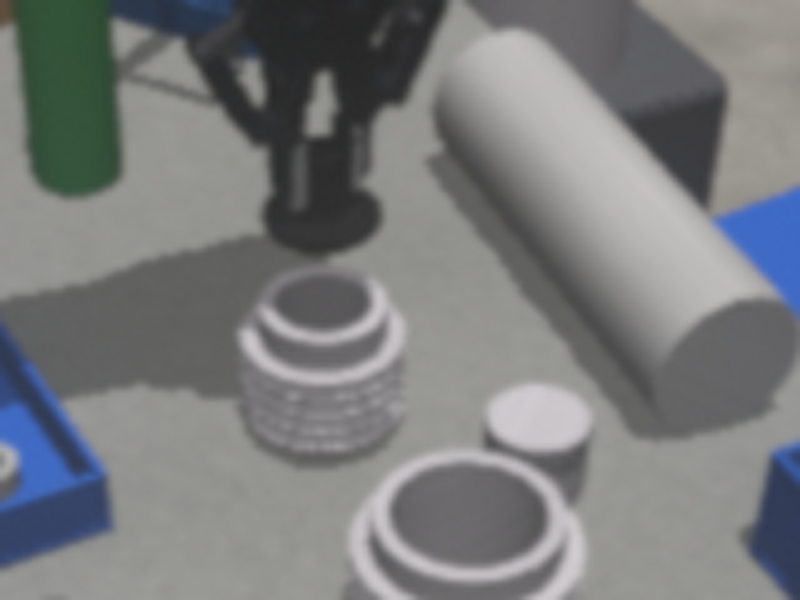

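>>> {"name": "play_rows", "arguments": {"hand": [0, 0, 0, 0, 0, 0], "xyz": [[0, 0.2, 2], [0, 0.2, 3.6], [0, 0.2, 4.2], [0, 0.2, 4.7], [0, 0.2, 5.1], [0, 0.2, 5.1]], "twist": [0, 0, 0, 0, 0, 0]}}

```text
clock: 25.52
position: [655.4, 223.4, 94.3]
eef_rot: [[0.999, 0.043, 0.012], [0.043, -0.999, 0.002], [0.012, -0.002, -1.0]]
ft_force: [0.1, -0.7, -1.6]
gripper_width: 24.4
```

```bash
python3 -c "
from h import *
go(655.5,224,92);print(r.get_state()['ft_force'])
for n in ('side',):
  p=vision.read_camera(n);cv2.imwrite('pics/g6.png',cv2.resize(p['color'][70:190,220:380],None,fx=5,fy=5,interpolation=2))
"
```

```text
shift [0.01, -0.06, 0.23] twist 0 | clock 25.52 pos [655.4, 223.4, 94.3] yaw 2.5 q7 0.05 w 24.4
[ 0.05752512 -0.69234466 -1.62404542]
```

View pics/g6.png

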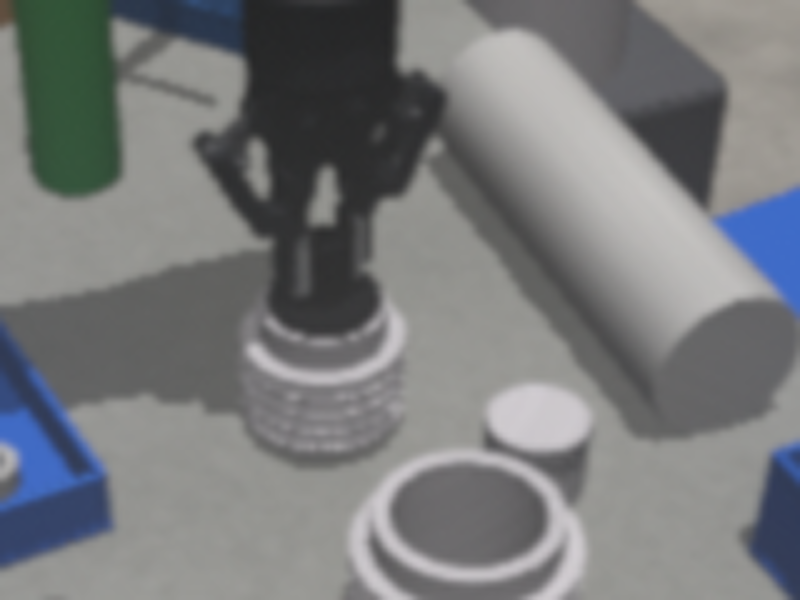

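Plate is at the rim, lip in the bore, no contact force yet. Lower a touch, release, withdraw.

>>> {"name": "play_rows", "arguments": {"hand": [0, 0, 0.25, 0.45, 0.65, 0.65, 0.65, 0.65, 0.65], "xyz": [[0, 0, 0.2], [0, 0, 0.3], [0, 0, 0.3], [0, 0, 0.3], [0, 0, 0.2], [0, 0, -2], [0, 0, -5], [0, 0, -8], [0, 0, -10]], "twist": [0, 0, 0, 0, 0, 0, 0, 0, 0]}}

```text
clock: 26.7
position: [654.8, 223.1, 197.3]
eef_rot: [[0.999, 0.043, 0.014], [0.043, -0.999, 0.003], [0.014, -0.003, -1.0]]
ft_force: [-0.3, 0.3, 0.2]
gripper_width: 55.7
```

```bash
python3 look.py t4; python3 -c "
from h import *
go(621,-328,190);
p=cv2.imread('pics/t4_side.png');cv2.imwrite('pics/g7.png',cv2.resize(p[70:370,180:440],(693,800//1),interpolation=2)[:600])
"
```

```text
top [(621, -326, 66.3, 69.8, [383.0, 172.0]), (449, -37, 89.3, 90.9, [273.0, 247.0]), (449, 90, 42.1, 42.8, [220.0, 250.0])]
[([448.0, 88.0, -0.0], 0.88), ([465.0, -304.0, 1.0], 0.82), ([656.0, 222.0, 73.0], 0.81), ([621.0, -327.0, -2.0], 0.7), ([451.0, -42.0, 2.0], 0.62)]
barrel_small []
barrel_medium [([630.3, -172.6, 2.1], 0.66)]
barrel_large [([644.2, 44.3, 2.7], 0.9)]
side [(703, 322, 53.3, 96.7, [284.0, 127.0]), (452, 93, 35.8, 66.8, [231.0, 203.0]), (450, -41, 86.6, 89.7, [251.0, 243.0]), (622, -330, 66.5, 68.9, [393.0, 321.0]), (464, -303, 71.4, 81.3, [312.0, 342.0])]
[([622.0, -331.0, -1.0], 0.93), ([462.0, -303.0, -4.0], 0.8), ([448.0, 91.0, 0.0], 0.74), ([448.0, -40.0, -1.0], 0.59), ([655.0, 224.0, 70.0], 0.57)]
barrel_small [([656.7, 225.1, 6.2], 0.58)]
barrel_medium [([631.7, -178.6, 2.1], 0.6), ([440.2, -409.9, 0.8], 0.44)]
barrel_large [([648.9, 40.1, 0.4], 0.81)]
27.2 [654.11765496 223.04439878 193.88163838]
shift [-5.69, 54.91, 0.24] twist 0 | clock 27.2 pos [654.1, 223.0, 193.9] yaw 2.5 q7 0.0 w 55.6
```

View pics/g7.png

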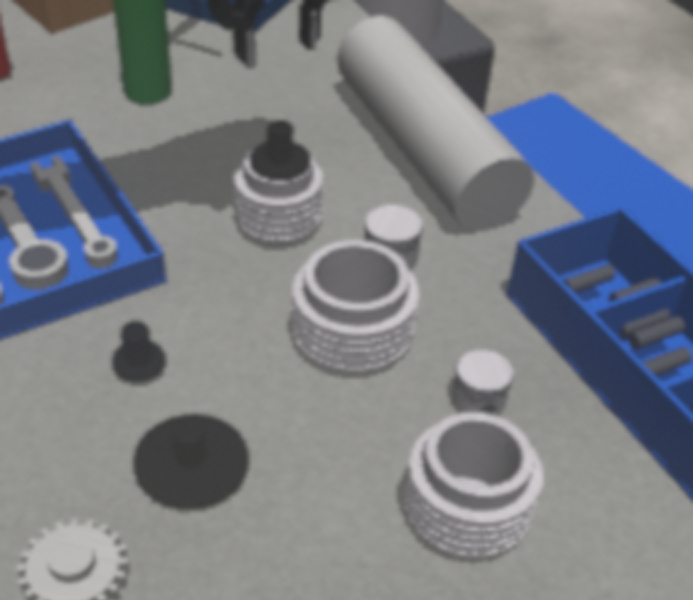

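Cover_62 sits level on the small cylinder (nets: origin z≈72). Next cover_74 (crop of the earlier picture, px top (383,171), diameter ≈70 → the 74).

>>> {"name": "play_rows", "arguments": {"hand": [0.65, 0.65, 0.65, 0.65, 0.65, 0.65, 0.65, 0.65, 0.65, 0.65], "xyz": [[-0.5, 5, 0], [-1, 11, 0], [-2, 17, 0], [-2.5, 23, 0], [-3, 29, 0], [-3.7, 35, 0], [-4.3, 41, 2], [-5, 47, 5], [-5.7, 53, 8], [-5.7, 55, 10]], "twist": [0, 0, 0, 0, 0, 0, 0, 0, 0, 0]}}

```text
clock: 28.45
position: [620.5, -332.2, 91.1]
eef_rot: [[0.999, 0.04, 0.01], [0.04, -0.999, 0.001], [0.01, -0.001, -1.0]]
ft_force: [-0.4, -0.1, 0.0]
gripper_width: 55.3
```

```bash
python3 -c "
from h import *
go(621.5,-328,18)
p=vision.read_camera('side');cv2.imwrite('pics/g8.png',cv2.resize(p['color'][200:400,270:470],None,fx=3,fy=3,interpolation=2))
"
```

```text
shift [0.04, -0.41, 7.31] twist 0 | clock 28.45 pos [620.5, -332.2, 91.1] yaw 2.3 q7 0.88 w 55.3
```

View pics/g8.png

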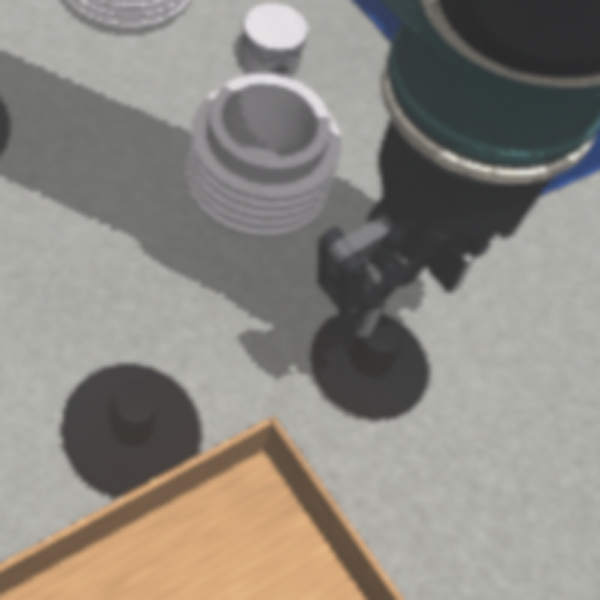

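>>> {"name": "play_rows", "arguments": {"hand": [0.65, 0.65, 0.65, 0.65, 0.4, 0.2, 0, 0, 0], "xyz": [[0, -0.4, 3], [0, -0.4, 5.5], [0, -0.4, 6.9], [0, -0.4, 7.3], [0, -0.4, 7.3], [0, -0.4, 7.3], [0, -0.4, 7.3], [0, -0.4, 7.3], [0, -0.4, 7.3]], "twist": [0, 0, 0, 0, 0, 0, 0, 0, 0]}}

```text
clock: 29.62
position: [619.6, -330.8, 16.2]
eef_rot: [[0.999, 0.038, 0.008], [0.038, -0.999, 0.0], [0.008, -0.0, -1.0]]
ft_force: [-0.9, 1.1, 7.2]
gripper_width: 24.3
```

>>> {"name": "play_rows", "arguments": {"hand": [0, 0, 0, 0, 0, 0], "xyz": [[0, 0, -0.5], [0, 0, -2.5], [0, 0, -5.5], [0, 0, -8.5], [0, 0, -11], [0, 0, -12]], "twist": [0, 0, 0, 0, 0, 0]}}

```text
clock: 30.38
position: [619.0, -331.3, 138.8]
eef_rot: [[0.999, 0.038, 0.011], [0.038, -0.999, -0.001], [0.011, 0.001, -1.0]]
ft_force: [-0.2, 0.4, -1.2]
gripper_width: 24.5
```

```bash
python3 -c "
from h import *
go(635,-176.5,130);print(r.get_state()['ft_force'])"
```

```text
shift [2.17, -15.41, 0.89] twist 0 | clock 30.38 pos [619.0, -331.3, 138.8] yaw 2.2 q7 0.86 w 24.5
[-0.23989191  0.41203033 -1.21209441]
```

>>> {"name": "play_rows", "arguments": {"hand": [0, 0, 0, 0, 0, 0, 0], "xyz": [[0.3, -2, 0], [0.7, -5, 0], [1.2, -9, 0], [1.8, -13, 0], [2.2, -15.4, 0], [2.2, -15.4, 0], [2.2, -15.4, 0]], "twist": [0, 0, 0, 0, 0, 0, 0]}}

```text
clock: 31.25
position: [634.9, -176.3, 138.6]
eef_rot: [[0.999, 0.038, 0.01], [0.038, -0.999, -0.001], [0.01, 0.001, -1.0]]
ft_force: [-0.2, 0.7, -1.2]
gripper_width: 24.4
```

```bash
cat > held.py <<'E'
import sys
from covers import *
# estimate held cover plate centre in side view vs expected; args: R height_of_plate_top_above_TCP
R=float(sys.argv[1]); dz=float(sys.argv[2]); k=sys.argv[3]
p=vision.read_camera('side');s=r.get_state();x,y,z=s["position"]
im=p['color'].copy()
th=np.linspace(0,2*np.pi,90)
def ring(cx,cy,cz,R,col):
    for t in th:
        u=proj(p,(cx+R*np.cos(t),cy+R*np.sin(t),cz));q=((u-c0)*4).astype(int);cv2.circle(big,tuple(int(v) for v in q),1,col,-1)
u=proj(p,(x,y,z));c0=np.array([int(u[0])-70,max(0,int(u[1])-45)])
big=cv2.resize(im[c0[1]:c0[1]+130,c0[0]:c0[0]+140],None,fx=4,fy=4,interpolation=2)
ring(x,y,z+dz,R,(0,255,0))
for b in ((655.5,224,26),(647,42.5,38),(635,-176.5,32)):
    if np.hypot(b[0]-x,b[1]-y)<40: ring(b[0],b[1],80,b[2]+9,(0,0,255)); 
cv2.imwrite(f'pics/{k}.png',big)
E
python3 -c "
from h import *
go(635,-176.5,90)"; python3 held.py 37 -2 h74
```

```text
shift [-0.04, 0.01, 4.85] twist 0 | clock 31.25 pos [634.9, -176.3, 138.6] yaw 2.2 q7 0.65 w 24.4
```

View pics/h74.png

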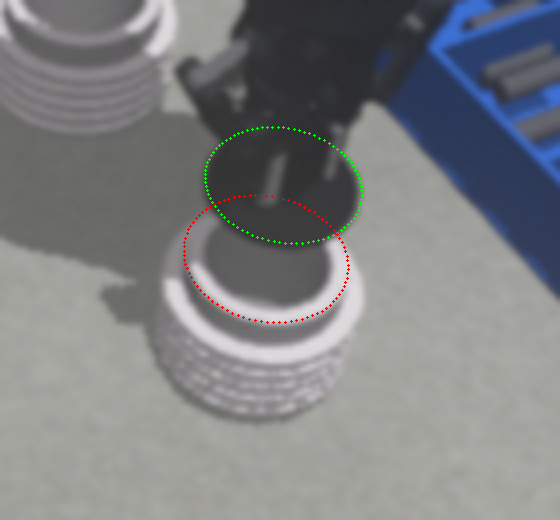

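Held cover_74's plate matches the predicted outline (green), and the rim the red one. Lower.

>>> {"name": "play_rows", "arguments": {"hand": [0, 0, 0, 0, 0, 0, 0], "xyz": [[0, 0, 2], [0, 0, 3.5], [0, 0, 4.2], [0, 0, 4.6], [0, 0, 4.9], [0, 0, 5], [0, 0, 5]], "twist": [0, 0, 0, 0, 0, 0, 0]}}

```text
clock: 32.17
position: [635.5, -177.0, 88.9]
eef_rot: [[0.999, 0.037, 0.011], [0.037, -0.999, -0.001], [0.011, 0.001, -1.0]]
ft_force: [0.3, 0.2, -1.2]
gripper_width: 24.0
```

```bash
python3 -c "
from h import *
go(635,-176.5,88);print(r.get_state()['ft_force'])";python3 held.py 37 -2 h74b
```

```text
shift [-0.05, -0.05, 0.09] twist 0 | clock 32.17 pos [635.5, -177.0, 88.9] yaw 2.1 q7 0.68 w 24.0
[ 0.27549255  0.1788754  -1.22400019]
```

View pics/h74b.png

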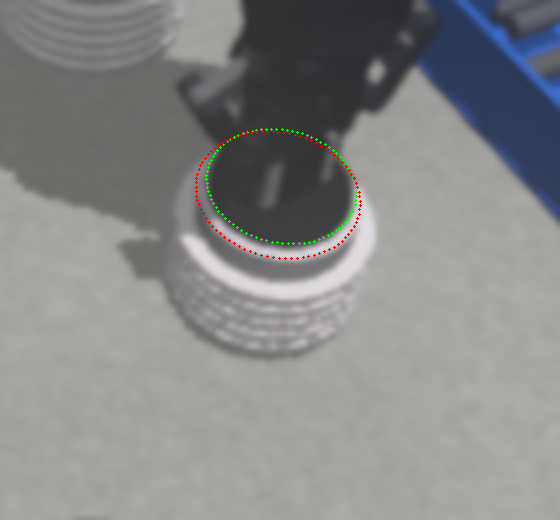

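Lip is in the bore, centred. Lower 1–2 mm more, release and retreat.

>>> {"name": "play_rows", "arguments": {"hand": [0, 0, 0.25, 0.45, 0.65, 0.65, 0.65, 0.65, 0.65], "xyz": [[0, 0, 0.1], [0, 0, 0.2], [0, 0, 0.2], [0, 0, 0.2], [0, 0, 0], [0, 0, -2], [0, 0, -5], [0, 0, -8], [0, 0, -10]], "twist": [0, 0, 0, 0, 0, 0, 0, 0, 0]}}

```text
clock: 33.35
position: [634.8, -177.2, 191.5]
eef_rot: [[0.999, 0.037, 0.013], [0.037, -0.999, -0.001], [0.013, 0.002, -1.0]]
ft_force: [-0.7, -0.0, -1.5]
gripper_width: 55.6
```

```bash
python3 look.py t5; python3 -c "
from h import *
go(464,-303,100)
p=cv2.imread('pics/t5_side.png');cv2.imwrite('pics/g9.png',cv2.resize(p[150:400,200:440],None,fx=2.4,fy=2.4,interpolation=2))
"
```

```text
top [(678, 239, 56.4, 58.3, [158.0, 163.0])]
[([465.0, -300.0, -2.0], 0.85), ([656.0, 226.0, 74.0], 0.66), ([738.0, 123.0, -1.0], 0.43), ([452.0, -38.0, 2.0], 0.39)]
barrel_small [([655.6, 222.6, -3.7], 0.65)]
barrel_medium [([633.0, -173.9, 0.6], 0.67), ([659.6, 221.5, 74.7], 0.54)]
barrel_large []
side [(452, 95, 40.2, 68.7, [231.0, 203.0]), (681, -119, 53.8, 72.0, [358.0, 233.0]), (463, -28, 52.2, 73.4, [255.0, 236.0])]
[([450.0, 89.0, 4.0], 0.89), ([636.0, -178.0, 72.0], 0.85), ([464.0, -304.0, -4.0], 0.78), ([655.0, 222.0, 69.0], 0.77), ([450.0, -42.0, 0.0], 0.56)]
barrel_small [([654.0, 226.9, 2.5], 0.59)]
barrel_medium [([633.9, -179.9, 1.9], 0.92), ([736.4, 128.1, -4.3], 0.32)]
barrel_large [([646.7, 37.7, 0.5], 0.84), ([405.7, 313.8, -0.1], 0.66), ([630.9, -179.1, 3.3], 0.65)]
33.85 [ 634.21060283 -176.89349519  188.34289675]
shift [-17.56, 11.96, 8.68] twist 0 | clock 33.85 pos [634.2, -176.9, 188.3] yaw 2.1 q7 0.62 w 55.6
```

View pics/g9.png

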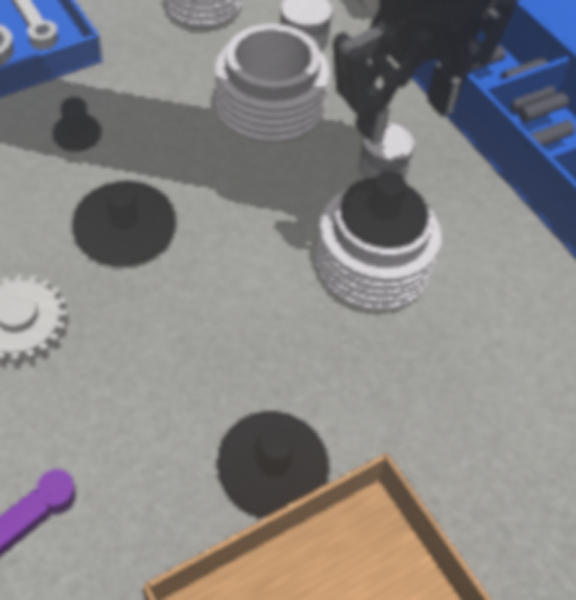

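Cover_74 seated level on the medium cylinder (nets z=72). Now cover_86 at (464,-303).

>>> {"name": "play_rows", "arguments": {"hand": [0.65, 0.65, 0.65, 0.65, 0.65, 0.65, 0.65, 0.65], "xyz": [[-3, 2, 0], [-6, 4, 0], [-9, 6, 0], [-12, 8, 1], [-15, 10, 3], [-17.6, 12, 6], [-17.6, 12, 8], [-17.6, 12, 8.5]], "twist": [0, 0, 0, 0, 0, 0, 0, 0]}}

```text
clock: 34.85
position: [463.6, -302.9, 100.7]
eef_rot: [[0.999, 0.037, 0.008], [0.037, -0.999, -0.0], [0.008, 0.0, -1.0]]
ft_force: [0.3, 0.5, -0.2]
gripper_width: 55.9
```

```bash
python3 -c "
from h import *
go(464,-303,18)
p=vision.read_camera('side');cv2.imwrite('pics/g10.png',cv2.resize(p['color'][220:420,210:410],None,fx=3,fy=3,interpolation=2))
"
```

```text
shift [-0.03, 0.01, 8.27] twist 0 | clock 34.85 pos [463.6, -302.9, 100.7] yaw 2.1 q7 1.0 w 55.9
```

View pics/g10.png

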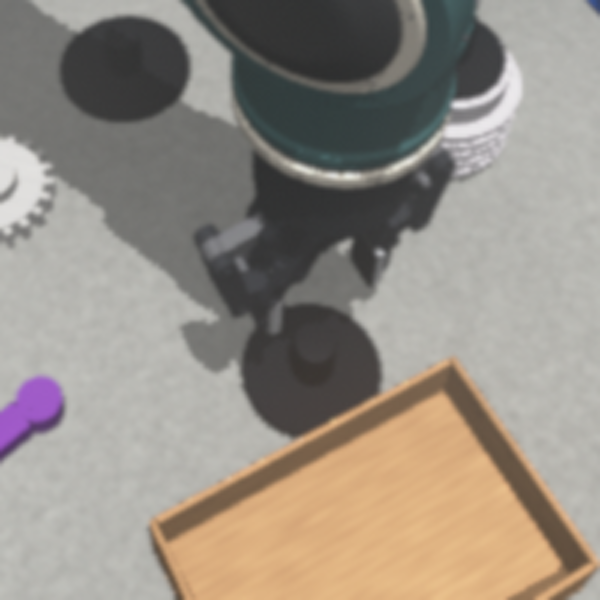

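>>> {"name": "play_rows", "arguments": {"hand": [0.65, 0.65, 0.65, 0.65, 0.4, 0.2, 0, 0, 0], "xyz": [[0, 0, 3], [0, 0, 5.8], [0, 0, 7.5], [0, 0, 8.2], [0, 0, 8.2], [0, 0, 8.2], [0, 0, 8.2], [0, 0, 8.2], [0, 0, 8.2]], "twist": [0, 0, 0, 0, 0, 0, 0, 0, 0]}}

```text
clock: 36.02
position: [465.1, -303.1, 19.9]
eef_rot: [[0.999, 0.038, 0.01], [0.038, -0.999, -0.001], [0.01, 0.001, -1.0]]
ft_force: [-0.4, 1.5, 5.4]
gripper_width: 24.3
```

>>> {"name": "play_rows", "arguments": {"hand": [0, 0, 0, 0, 0, 0], "xyz": [[0, 0, -0.5], [0, 0, -2.5], [0, 0, -5.5], [0, 0, -8.5], [0, 0, -11], [0, 0, -12.5]], "twist": [0, 0, 0, 0, 0, 0]}}

```text
clock: 36.78
position: [464.2, -303.2, 147.1]
eef_rot: [[0.999, 0.038, 0.012], [0.038, -0.999, -0.001], [0.012, 0.002, -1.0]]
ft_force: [0.0, -0.5, -0.7]
gripper_width: 24.4
```

```bash
python3 -c "
from h import *
go(647,42.5,140);print(r.get_state()['ft_force'])"
```

```text
shift [19.57, -33.86, 0.88] twist 0 | clock 36.77 pos [464.2, -303.2, 147.1] yaw 2.2 q7 0.95 w 24.4
[ 0.00880968 -0.54910299 -0.67003975]
```

>>> {"name": "play_rows", "arguments": {"hand": [0, 0, 0, 0, 0, 0, 0, 0, 0, 0], "xyz": [[1, -3, 0], [2, -6.5, 0], [4, -10.5, 0], [6.5, -14.5, 0], [9, -18.5, 0], [11.5, -22.5, 0], [14, -26.5, 0], [17, -30.5, 0], [19.6, -33.9, 0], [19.6, -33.9, 0]], "twist": [0, 0, 0, 0, 0, 0, 0, 0, 0, 0]}}

```text
clock: 38.02
position: [648.1, 46.6, 148.5]
eef_rot: [[0.999, 0.042, 0.012], [0.042, -0.999, -0.001], [0.012, 0.001, -1.0]]
ft_force: [-0.6, -0.8, -0.6]
gripper_width: 24.3
```

>>> {"name": "play_rows", "arguments": {"hand": [0], "xyz": [[0, 0, 0]], "twist": [0]}}

```text
clock: 38.15
position: [647.8, 45.9, 148.7]
eef_rot: [[0.999, 0.042, 0.011], [0.042, -0.999, -0.002], [0.011, 0.002, -1.0]]
ft_force: [-0.8, -0.2, -2.0]
gripper_width: 24.2
```

```bash
python3 -c "
from h import *
go(647,42.5,93)"; python3 held.py 43 -6 h86
```

```text
shift [-0.15, 0.32, 5.57] twist 0 | clock 38.15 pos [647.8, 45.9, 148.7] yaw 2.4 q7 0.29 w 24.2
```

View pics/h86.png

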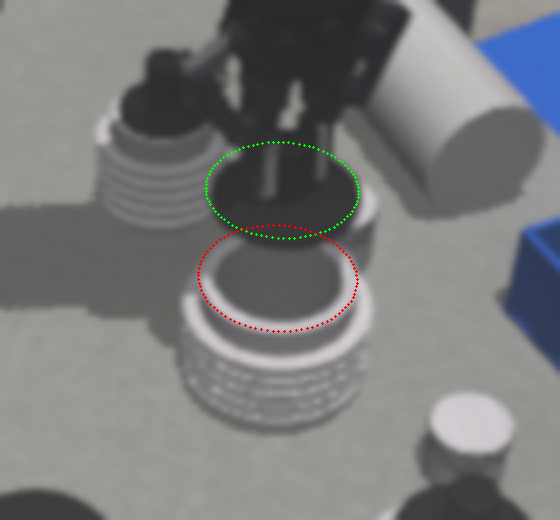

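>>> {"name": "play_rows", "arguments": {"hand": [0, 0, 0, 0, 0, 0, 0], "xyz": [[-0.1, 0.3, 2], [-0.1, 0.3, 3.6], [-0.1, 0.3, 4.5], [-0.1, 0.3, 5], [-0.1, 0.3, 5.4], [-0.1, 0.3, 5.6], [-0.1, 0.3, 5.6]], "twist": [0, 0, 0, 0, 0, 0, 0]}}

```text
clock: 39.08
position: [647.7, 43.3, 92.9]
eef_rot: [[0.999, 0.042, 0.012], [0.042, -0.999, -0.001], [0.011, 0.002, -1.0]]
ft_force: [0.7, -0.2, -0.8]
gripper_width: 24.2
```

```bash
python3 -c "
from h import *
go(647,42.5,91);print(r.get_state()['ft_force'])";python3 held.py 43 -6 h86b
```

```text
shift [-0.08, 0.07, 0.19] twist 0 | clock 39.08 pos [647.7, 43.3, 92.9] yaw 2.4 q7 0.33 w 24.2
[ 0.65250577 -0.22651413 -0.84656464]
```

View pics/h86b.png

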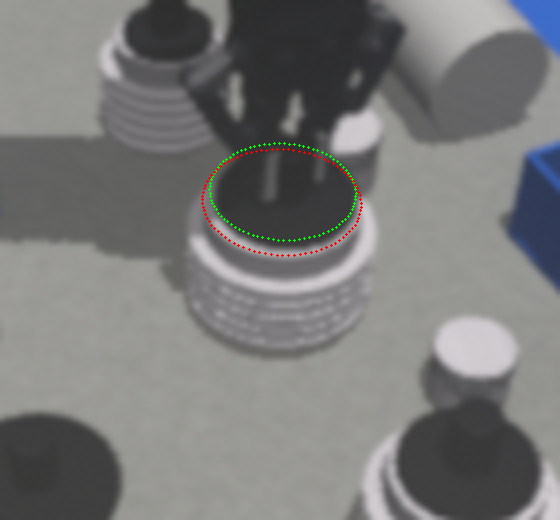

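>>> {"name": "play_rows", "arguments": {"hand": [0, 0, 0.25, 0.45, 0.65, 0.65, 0.65, 0.65, 0.65], "xyz": [[0, 0.1, 0.1], [0, 0.1, 0.2], [0, 0.1, 0.2], [0, 0.1, 0.2], [0, 0.1, 0], [0, 0.1, -2], [0, 0.1, -5], [0, 0.1, -8], [0, 0.1, -10]], "twist": [0, 0, 0, 0, 0, 0, 0, 0, 0]}}

```text
clock: 40.25
position: [647.0, 42.2, 195.5]
eef_rot: [[0.999, 0.042, 0.013], [0.042, -0.999, -0.001], [0.013, 0.001, -1.0]]
ft_force: [0.5, -0.1, -0.0]
gripper_width: 55.5
```

```bash
python3 look.py t6; python3 -c "
from h import *
go(449.5,-39,100)
p=cv2.imread('pics/t6_side.png');cv2.imwrite('pics/g11.png',cv2.resize(p[80:330,200:440],None,fx=2.4,fy=2.4,interpolation=2))
"
```

```text
top [(657, -184, 68.2, 69.8, [326.0, 161.0]), (449, -37, 89.0, 89.5, [272.0, 247.0]), (449, 90, 42.0, 42.4, [220.0, 250.0])]
[([632.0, -176.0, 70.0], 0.82), ([449.0, -42.0, 0.0], 0.79), ([643.0, 43.0, 71.0], 0.56), ([446.0, 90.0, 2.0], 0.54)]
barrel_small []
barrel_medium [([632.7, -172.5, 0.4], 0.86), ([437.8, -414.6, -0.9], 0.67)]
barrel_large [([645.6, 42.7, 0.4], 0.67)]
side [(703, 319, 55.1, 100.7, [285.0, 128.0]), (691, 112, 83.3, 96.5, [314.0, 171.0]), (452, 94, 36.0, 66.6, [231.0, 203.0]), (685, -131, 48.8, 77.3, [363.0, 236.0]), (456, -38, 70.7, 89.5, [253.0, 240.0])]
[([648.0, 41.0, 67.0], 0.93), ([448.0, -42.0, -2.0], 0.81), ([632.0, -178.0, 72.0], 0.73), ([655.0, 223.0, 71.0], 0.6)]
barrel_small [([656.6, 223.5, 3.0], 0.87), ([713.5, -78.5, 0.7], 0.43)]
barrel_medium [([631.7, -177.2, 0.7], 0.81)]
barrel_large [([647.0, 35.3, -1.3], 0.8)]
40.75 [646.40656144  42.27342842 192.3661823 ]
shift [-20.11, 7.27, 9.04] twist 0 | clock 40.75 pos [646.4, 42.3, 192.4] yaw 2.4 q7 0.27 w 55.4
```

View pics/g11.png

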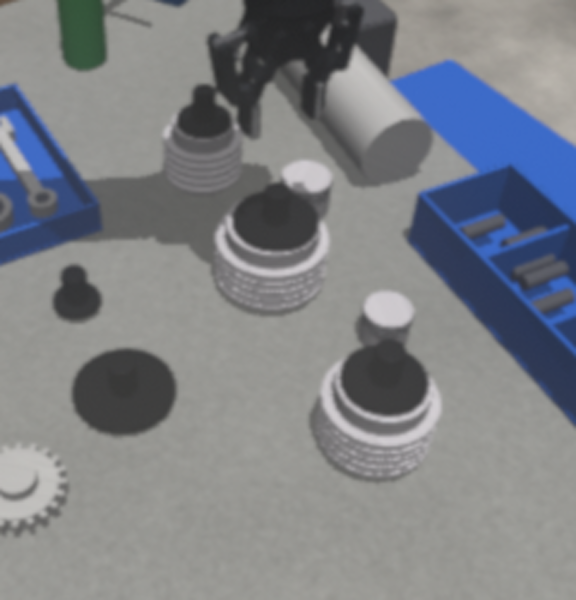

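>>> {"name": "play_rows", "arguments": {"hand": [0.65, 0.65, 0.65, 0.65, 0.65, 0.65, 0.65, 0.65], "xyz": [[-4, 1, 0], [-8, 2.5, 0], [-12, 4, 0], [-16, 5.5, 2], [-19, 7, 4], [-20.1, 7.3, 6.5], [-20.1, 7.3, 8.5], [-20.1, 7.3, 8.8]], "twist": [0, 0, 0, 0, 0, 0, 0, 0]}}

```text
clock: 41.75
position: [449.0, -39.5, 101.6]
eef_rot: [[0.999, 0.042, 0.009], [0.042, -0.999, -0.002], [0.009, 0.002, -1.0]]
ft_force: [0.1, 0.7, -0.2]
gripper_width: 55.5
```

```bash
python3 -c "
from h import *
go(449.5,-39,19)"
```

```text
shift [-0.02, -0.06, 8.26] twist 0 | clock 41.75 pos [449.0, -39.5, 101.6] yaw 2.4 q7 0.45 w 55.5
```

>>> {"name": "play_rows", "arguments": {"hand": [0.65, 0.65, 0.65, 0.65, 0.4, 0.2, 0, 0, 0], "xyz": [[0, 0, 3], [0, 0, 5.8], [0, 0, 7.5], [0, 0, 8.2], [0, 0, 8.2], [0, 0, 8.2], [0, 0, 8.2], [0, 0, 8.2], [0, 0, 8.2]], "twist": [0, 0, 0, 0, 0, 0, 0, 0, 0]}}

```text
clock: 42.88
position: [450.2, -39.6, 20.5]
eef_rot: [[0.999, 0.042, 0.01], [0.042, -0.999, -0.002], [0.01, 0.002, -1.0]]
ft_force: [-1.7, -0.5, 7.2]
gripper_width: 24.3
```

>>> {"name": "play_rows", "arguments": {"hand": [0, 0, 0, 0, 0, 0], "xyz": [[0, 0, -0.5], [0, 0, -2.5], [0, 0, -5.5], [0, 0, -8.5], [0, 0, -10], [0, 0, -11]], "twist": [0, 0, 0, 0, 0, 0]}}

```text
clock: 43.62
position: [449.1, -39.2, 131.1]
eef_rot: [[0.999, 0.042, 0.011], [0.042, -0.999, -0.001], [0.011, 0.002, -1.0]]
ft_force: [-0.4, -0.8, -1.6]
gripper_width: 24.3
```

```bash
python3 -c "
from h import *
go(478,-412,130);print(r.get_state()['ft_force'])"
```

```text
shift [1.31, 37.37, 0.19] twist 0 | clock 43.62 pos [449.1, -39.2, 131.1] yaw 2.4 q7 0.4 w 24.3
[-0.4324821  -0.80181941 -1.5918099 ]
```

>>> {"name": "play_rows", "arguments": {"hand": [0, 0, 0, 0, 0, 0, 0, 0, 0, 0], "xyz": [[0, 3, 0], [0.2, 7, 0], [0.4, 11, 0], [0.6, 15.5, 0], [0.8, 20, 0], [1, 24.5, 0], [1.2, 29, 0], [1.3, 33.5, 0], [1.3, 37.4, 0], [1.3, 37.4, 0]], "twist": [0, 0, 0, 0, 0, 0, 0, 0, 0, 0]}}

```text
clock: 44.88
position: [476.4, -415.1, 131.1]
eef_rot: [[0.999, 0.039, 0.009], [0.039, -0.999, -0.002], [0.009, 0.002, -1.0]]
ft_force: [-0.3, 0.1, -1.3]
gripper_width: 24.4
```

```bash
python3 -c "
from h import *
go(478,-412,26);print(r.get_state()['ft_force'])
p=vision.read_camera('top');cv2.imwrite('pics/c1.png',cv2.resize(p['color'][150:350,330:500],None,fx=3,fy=3,interpolation=2))"; python3 held.py 49 -6 c2
```

```text
shift [0.08, -0.33, 10.51] twist 0 | clock 44.88 pos [476.4, -415.1, 131.1] yaw 2.2 q7 1.12 w 24.4
[-0.3244213   0.1070849  -1.29646688]
```

View pics/c2.png

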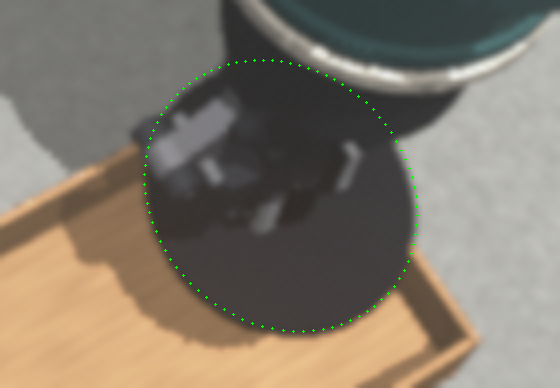

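>>> {"name": "play_rows", "arguments": {"hand": [0, 0, 0, 0, 0, 0, 0, 0], "xyz": [[0, -0.2, 2], [0, -0.2, 4.5], [0, -0.2, 7], [0, -0.2, 9], [0, -0.2, 10], [0, -0.2, 10.4], [0, -0.2, 10.6], [0, -0.2, 10.6]], "twist": [0, 0, 0, 0, 0, 0, 0, 0]}}

```text
clock: 45.98
position: [478.6, -410.2, 25.5]
eef_rot: [[0.999, 0.042, 0.01], [0.042, -0.999, -0.001], [0.01, 0.001, -1.0]]
ft_force: [0.4, 0.4, -1.1]
gripper_width: 24.2
```

```bash
python3 -c "
from h import *
go(478,-412,24);print(r.get_state()['ft_force'])"
```

```text
shift [-0.07, 0.18, 0.15] twist 0 | clock 45.98 pos [478.6, -410.2, 25.5] yaw 2.4 q7 1.2 w 24.2
[ 0.39661431  0.38585408 -1.05448482]
```

>>> {"name": "play_rows", "arguments": {"hand": [0, 0, 0.25, 0.45, 0.55, 0.55, 0.55, 0.55, 0.65, 0.65], "xyz": [[-0.1, 0.1, 0.1], [-0.1, 0.1, 0.15], [-0.1, 0.1, 0.15], [-0.1, 0.1, 0.15], [-0.1, 0.1, 0], [-0.1, 0.1, -2], [-0.1, 0.1, -5], [-0.1, 0.1, -9], [-0.1, 0.1, -13], [-0.1, 0.1, -16]], "twist": [0, 0, 0, 0, 0, 0, 0, 0, 0, 0]}}

```text
clock: 47.22
position: [476.0, -411.5, 188.6]
eef_rot: [[0.999, 0.041, 0.012], [0.041, -0.999, -0.002], [0.012, 0.002, -1.0]]
ft_force: [-0.9, 0.2, -0.8]
gripper_width: 55.6
```

```bash
python3 -c "
from h import *
go(449,90.5,100)
p=vision.read_camera('side');cv2.imwrite('pics/c3.png',p['color'])"
```

```text
shift [-0.73, -50.29, 8.75] twist 0 | clock 47.23 pos [476.0, -411.5, 188.6] yaw 2.4 q7 1.08 w 55.6
```

View pics/c3.png

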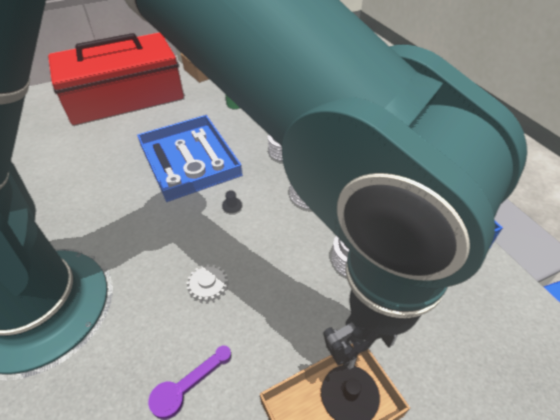

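Cover_98 stands in the carton at (350,390). Last: cover_50 at (231,203).

>>> {"name": "play_rows", "arguments": {"hand": [0.65, 0.65, 0.65, 0.65, 0.65, 0.65, 0.65, 0.65, 0.65, 0.65], "xyz": [[0, -5, 0], [0, -11, 0], [0, -17, 0], [-0.2, -23, 0], [-0.3, -29, 0], [-0.4, -35, 0], [-0.6, -41, 2], [-0.7, -47, 5], [-0.7, -50.3, 8], [-0.7, -50.3, 8.5]], "twist": [0, 0, 0, 0, 0, 0, 0, 0, 0, 0]}}

```text
clock: 48.52
position: [449.5, 91.4, 103.8]
eef_rot: [[0.999, 0.045, 0.013], [0.045, -0.999, -0.004], [0.013, 0.005, -1.0]]
ft_force: [-1.2, -0.9, 0.1]
gripper_width: 55.4
```

```bash
python3 -c "
from h import *
go(449,90.5,19)"
```

```text
shift [-0.16, 0.05, 8.48] twist 0 | clock 48.52 pos [449.5, 91.4, 103.8] yaw 2.6 q7 0.13 w 55.4
```

>>> {"name": "play_rows", "arguments": {"hand": [0.65, 0.65, 0.65, 0.65, 0.4, 0.2, 0, 0, 0], "xyz": [[-0.1, 0, 3], [-0.1, 0, 5.8], [-0.1, 0, 7.5], [-0.1, 0, 8.4], [-0.1, 0, 8.4], [-0.1, 0, 8.4], [-0.1, 0, 8.4], [-0.1, 0, 8.4], [-0.1, 0, 8.4]], "twist": [0, 0, 0, 0, 0, 0, 0, 0, 0]}}

```text
clock: 49.65
position: [450.0, 91.0, 20.6]
eef_rot: [[0.999, 0.045, 0.014], [0.045, -0.999, -0.004], [0.014, 0.004, -1.0]]
ft_force: [-1.2, -1.7, 6.9]
gripper_width: 24.2
```

>>> {"name": "play_rows", "arguments": {"hand": [0, 0, 0, 0, 0, 0], "xyz": [[0, 0, -0.5], [0, 0, -2.5], [0, 0, -5.5], [0, 0, -8.5], [0, 0, -11], [0, 0, -12.5]], "twist": [0, 0, 0, 0, 0, 0]}}

```text
clock: 50.4
position: [448.5, 91.8, 147.0]
eef_rot: [[0.999, 0.045, 0.015], [0.045, -0.999, -0.003], [0.015, 0.003, -1.0]]
ft_force: [-0.8, -0.9, -0.8]
gripper_width: 24.7
```

```bash
python3 -c "
from h import *
go(380,-416,140);print(r.get_state()['ft_force'])"
```

```text
shift [-9.14, 50.41, 0.73] twist 0 | clock 50.4 pos [448.5, 91.8, 147.0] yaw 2.6 q7 0.06 w 24.7
[-0.81823695 -0.90561026 -0.76629915]
```

>>> {"name": "play_rows", "arguments": {"hand": [0, 0, 0, 0, 0, 0, 0, 0, 0, 0], "xyz": [[-0.5, 3, 0], [-1.3, 7.5, 0], [-2.2, 12.5, 0], [-3.2, 18, 0], [-4.2, 23.5, 0], [-5.2, 29, 0], [-6.2, 34.5, 0], [-7.2, 40, 0], [-8.2, 45.5, 0], [-9.1, 50.4, 0]], "twist": [0, 0, 0, 0, 0, 0, 0, 0, 0, 0]}}

```text
clock: 51.65
position: [379.6, -417.7, 147.3]
eef_rot: [[0.999, 0.045, 0.015], [0.045, -0.999, -0.003], [0.015, 0.003, -1.0]]
ft_force: [1.0, -0.1, -0.6]
gripper_width: 23.8
```

>>> {"name": "play_rows", "arguments": {"hand": [0, 0], "xyz": [[0, 0, 0], [0, 0, 0]], "twist": [0, 0]}}

```text
clock: 51.9
position: [379.5, -417.2, 147.0]
eef_rot: [[0.999, 0.044, 0.014], [0.044, -0.999, -0.002], [0.014, 0.002, -1.0]]
ft_force: [-0.1, 1.2, -0.9]
gripper_width: 24.7
```

```bash
python3 -c "
from h import *
go(378,-416,26);print(r.get_state()['ft_force'])"; python3 held.py 25 -6 c4
```

```text
shift [-0.32, -0.16, 12.09] twist 0 | clock 51.9 pos [379.5, -417.2, 147.0] yaw 2.5 q7 1.25 w 24.7
[-0.10472786  1.24767674 -0.88140563]
```

View pics/c4.png

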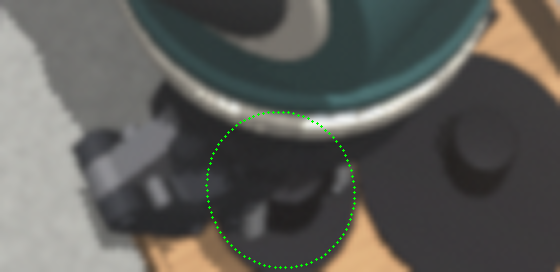

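>>> {"name": "play_rows", "arguments": {"hand": [0, 0, 0, 0, 0, 0, 0, 0, 0], "xyz": [[0.4, -0.2, 2], [0.8, -0.2, 4.5], [0.8, -0.2, 7.5], [0.8, -0.2, 9.5], [0.8, -0.2, 11], [0.8, -0.2, 11.7], [0.8, -0.2, 12], [0.8, -0.2, 12.1], [0.8, -0.2, 12.1]], "twist": [0, 0, 0, 0, 0, 0, 0, 0, 0]}}

```text
clock: 53.08
position: [389.8, -414.6, 26.5]
eef_rot: [[0.999, 0.046, 0.015], [0.046, -0.999, -0.002], [0.015, 0.003, -1.0]]
ft_force: [-0.7, 0.9, -0.8]
gripper_width: 24.1
```

```bash
python3 -c "
from h import *
go(389,-415,24.5);print(r.get_state()['ft_force'])"
```

```text
shift [-0.08, 0.04, 0.2] twist 0 | clock 53.08 pos [389.8, -414.6, 26.5] yaw 2.6 q7 1.36 w 24.1
[-0.65847611  0.902275   -0.8144524 ]
```

>>> {"name": "play_rows", "arguments": {"hand": [0, 0, 0.25, 0.4, 0.45, 0.45, 0.45, 0.45, 0.5, 0.5], "xyz": [[0, 0, 0.1], [0, 0, 0.2], [0, 0, 0.2], [0, 0, 0.2], [0, 0, 0.1], [0, 0, -2], [0, 0, -5], [0, 0, -9], [0, 0, -14], [0, 0, -20]], "twist": [0, 0, 0, 0, 0, 0, 0, 0, 0, 0]}}

```text
clock: 54.32
position: [386.0, -414.0, 229.0]
eef_rot: [[0.999, 0.045, 0.015], [0.045, -0.999, -0.002], [0.015, 0.002, -1.0]]
ft_force: [0.1, 0.0, 1.2]
gripper_width: 42.7
```

>>> {"name": "play_rows", "arguments": {"hand": [0.5, 0.5, 0.5, 0.5, 0.5, 0.5, 0.5], "xyz": [[0, -5, 0], [0, -11, 0], [0, -17, 0], [0, -23, 0], [0, -29, 0], [0, -35, 0], [0, -38, 0]], "twist": [0, 0, 0, 0, 0, 0, 0]}}

```text
clock: 55.2
position: [368.4, -32.1, 229.0]
eef_rot: [[0.999, 0.047, 0.016], [0.047, -0.999, 0.0], [0.016, 0.001, -1.0]]
ft_force: [0.6, -0.6, 0.4]
gripper_width: 42.6
```

```bash
python3 look.py fin
```

```text
top [(670, 46, 81.5, 82.6, [234.0, 162.0]), (657, -184, 68.5, 69.8, [325.0, 161.0]), (678, 239, 57.2, 58.9, [158.0, 163.0]), (477, -410, 88.5, 91.4, [424.0, 226.0]), (389, -415, 40.3, 43.6, [431.0, 261.0])]
[([646.0, 43.0, 70.0], 0.88), ([477.0, -411.0, 5.0], 0.63), ([631.0, -175.0, 72.0], 0.58), ([655.0, 222.0, 72.0], 0.55), ([389.0, -416.0, 7.0], 0.53)]
barrel_small [([654.9, 223.9, -4.0], 0.73)]
barrel_medium [([630.7, -171.6, 1.5], 0.94)]
barrel_large [([642.4, 42.3, 0.3], 0.76)]
side [(704, 321, 52.5, 95.6, [285.0, 127.0]), (691, 111, 80.0, 92.8, [315.0, 171.0]), (678, -131, 66.8, 79.3, [361.0, 237.0]), (478, -408, 88.5, 93.9, [350.0, 394.0])]
[([632.0, -177.0, 71.0], 0.95), ([656.0, 226.0, 70.0], 0.85), ([645.0, 40.0, 71.0], 0.64)]
barrel_small [([656.3, 224.2, 0.4], 0.93)]
barrel_medium [([474.4, -413.2, 4.5], 0.72), ([631.4, -176.9, 2.2], 0.65)]
barrel_large [([645.4, 41.4, -0.2], 0.6)]
55.7 [368.97194333 -34.9631577  228.16585396]
```

View pics/fin_side.png

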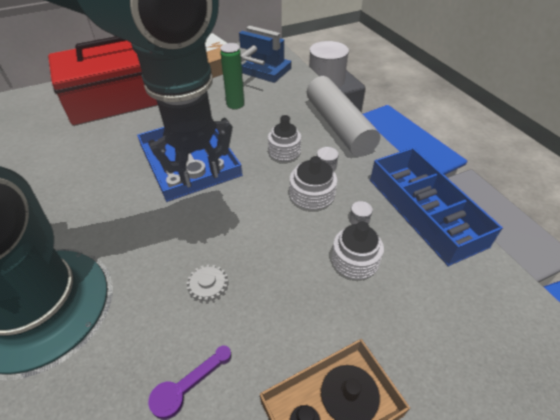

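View pics/fin_top.png

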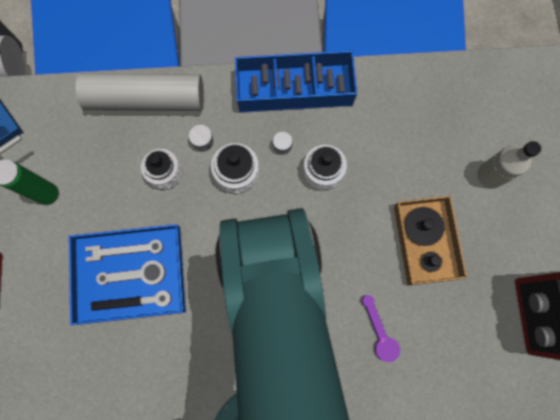

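```bash
python3 - <<'E'
from h import *
out=[]
th=np.linspace(0,2*np.pi,72)
for n in ("side","top"):
    p=vision.read_camera(n);row=[]
    for x,y,b,R in ((655.5,224,26,31),(647,42.5,38,43),(635,-176.5,32,37)):
        u=proj(p,(x,y,86));c0=u.astype(int)-27
        big=cv2.resize(p["color"][c0[1]:c0[1]+50,c0[0]:c0[0]+54],(265,245),interpolation=2)
        for rr,z,col in ((R,86,(0,255,0)),(13,122,(0,255,255))):
            for t in th:
                q=(proj(p,(x+rr*np.cos(t),y+rr*np.sin(t),z))-c0+.5)*4.9;cv2.circle(big,(int(q[0]),int(q[1])),1,col,-1)
        row.append(big)
    out.append(np.hstack(row))
cv2.imwrite("pics/seat.png",np.vstack(out))
E
```

```text
(no output)
```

View pics/seat.png

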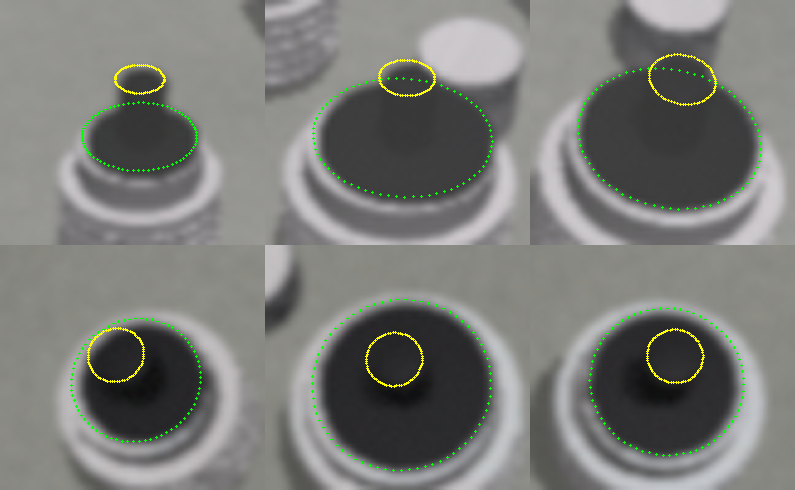

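The predicted seated outlines (plate at z=86, knob top at z=122) match all three covers in both views, so they are level and fully down.

```bash
python3 -c "
from h import *
print(ticket.sign_off(), r.get_state()['clock'])"
```

```text
the job is handed in; nothing more can be done
the job is handed in; nothing more can be done
```

The job is done and handed in at about 56 s on the robot's clock; the sign-off reports no verdict.

- **Tools:** I moved the spanner, conrod and ratchet from the cylinder mouths into the blue tray. The last picture shows all three lying flat inside it.
- **Covers fitted:** `cover_62` is on the small cylinder, `cover_74` on the medium and `cover_86` on the large. `cover_86` had been knocked about 23 mm aside during the run, so I located it again before gripping it.
- **Spare covers:** `cover_98` and `cover_50` stand in the cardboard box.
- **Left alone:** I did not touch the pistons or the purple look-alike. The pistons appear unmoved in the last pictures, but I did not measure them again.

**Last checks:** Outlines of fully seated, level covers matched the pictures from both cameras within about 1–2 mm. The networks put the three seated covers at heights of 70–72 mm, against a nominal 72 mm. No check failed. The networks disagreed by a few millimetres and gave some false barrel reports, so I placed the covers using my own fits of the cylinder rims.

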